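# Withstand test of high-voltage feedthroughs under an interlocked hood

## Task

Proof-test the high-voltage feedthrough insulators that stand about on the bench: stand each one upright on the middle of its own brass electrode disc in the tester's bay, shut the clear hood, hold the tester's flat round test button fully down without a break for at least five seconds and let it go. With the hood still shut, push the mushroom-headed discharge plunger all the way down to its stop and let it spring back, then open the hood and stand all the insulators upright in the black tray. Never press the test button while the hood is open, and leave the other things on the bench where they are.

Things in the scene. Friction and masses are not known exactly. Their poses are not given: they have to be found in the camera images.
- tester: Grey tester fixed to the bench, 140 x 270 mm (x by y). Origin: centre of its underside; x to its rear, y to its left, z up. Left, the bay: a black deck 38 mm above the bench with three brass discs in a row along y inside a low black rim (8.5 mm high, 63 x 152 mm inside) that keeps parts in. Right, the control pod (top at 50 mm): test button, and 64 mm behind it the discharge plunger.
- pad_0 (a point): Centre of the top face of the leftmost brass electrode disc (38 mm diameter, top 39.5 mm above the bench, 1.5 mm proud of the deck); at (-18, 91, 39.5) mm in the tester's frame.
- pad_1 (a point): The same for the middle disc, at (-18, 45, 39.5) mm in the tester's frame.
- pad_2 (a point): The same for the rightmost disc, at (-18, -1, 39.5) mm in the tester's frame.
- hood (a joint): Angle of the clear hood (127 deep x 171 wide x 47 mm high, 0.25 kg, open underneath) about its hinge along the tester's y axis: 0 = shut flat on the deck, 1.7 = fully open, leaning back past upright against its stop. It starts open. Gravity holds it open above about 1.2 and lets it fall shut below; light, slightly damped, about 1 to 2 N at the handle. It clears insulators that stand on the discs.
- hood_handle (a point): Middle of the hood's handle: a round aluminium bar, 10 mm diameter, 80 mm long between arms, parallel to the tester's y axis, 38 mm in front of the hood's front wall (33 mm clear gap). 165 mm from the hinge line towards the front and 26 mm above it when the hood is shut. The bar can be pinched from above, the fingers in front of and behind it, and turns between the pads as the hood swings. Its axes turn with the hood.
- hood_hinge (a point): Middle of the hood's hinge line, at the rear of the bay, at (62, 45, 38.5) mm in the tester's frame.
- test_button (a joint): Travel of the momentary test button: 0 = up (released), 0.006 m = fully down. Springs back; 1.5 N starts it, 5 N takes it fully down. It counts as held beyond 4.5 mm.
- test_button_top (a point): Centre of the top face of the test button: a flat black cap 32 mm in diameter in an aluminium bezel, its top 62 mm above the bench when released; moves with it. Pressed straight down.
- plunger (a joint): Travel of the discharge plunger: 0 = up, 0.012 m = at its stop. Springs back; 2 N starts it, 8 N takes it to the stop. It counts as pressed home beyond 11 mm.
- plunger_top (a point): Centre of the top of the plunger's black mushroom head (30 mm diameter, on a steel stem), 90 mm above the bench when up; moves with it. Pressed straight down.
- tray: Black open tray fixed to the bench, 160 x 120 mm (x by y), walls 10 mm high and 3 mm thick, floor 3 mm thick. Origin: centre of its underside, on the bench.
- insulator_a: High-voltage feedthrough: round steel flange, 36 mm diameter, 9 mm thick, with a white ceramic neck of 16 mm diameter on it up to 28 mm (then a small brass cap and pin, 5 mm). Stands on its flange; take it by the neck. Origin: centre of its underside; z up the neck. 60 g. Two or three are present; an absent one has no pose.
- insulator_b: High-voltage feedthrough: round steel flange, 36 mm diameter, 9 mm thick, with a white ceramic neck of 16 mm diameter on it up to 32 mm (then a small brass cap and pin, 5 mm). Stands on its flange; take it by the neck. Origin: centre of its underside; z up the neck. 60 g. Two or three are present; an absent one has no pose.
- insulator_c: High-voltage feedthrough: round steel flange, 36 mm diameter, 9 mm thick, with a white ceramic neck of 16 mm diameter on it up to 28 mm (then a small brass cap and pin, 5 mm). Stands on its flange; take it by the neck. Origin: centre of its underside; z up the neck. 60 g. Two or three are present; an absent one has no pose.
- multimeter: Hand multimeter lying on its back, 158 x 78 x 46 mm; a loose bystander to be left alone. Origin: on its underside.
- solder_spool: Reel of solder, 55 mm diameter, 37 mm high; a loose bystander to be left alone. Origin: on its underside.
- tin_a: Small round grey tin, 46 mm diameter, 34 mm high; a loose bystander to be left alone. Origin: on its underside.

How it is judged:
By the outcome, as a careful person would: the job done as asked, in the order asked, and still so for the second after the job is handed in, with the robot touching nothing.
Of insulator_a, insulator_b, insulator_c only 2 to 3 are there at a start; the rules pass over those that are not, and their reading is None.
At some moment in a run one of insulator_a, insulator_b, insulator_c may be knocked a few centimetres aside while the robot is not near it.
It also fails if it takes over 210 s, if anything falls off the work surface, if the arm or the gripper's body presses on something with over 40 N, if the wrist force passes 120 N, or if a joint passes its speed limit or range.

## Robot

A 6-joint arm with a two-finger parallel gripper is mounted at the origin on a cart in front of the work surface, level with it; the furniture and walls round the work are solid. World frame = base frame: x ahead of the robot, y to its left, z up, the work surface at z = 0. Lengths are in mm, angles in rad, forces in N, time in s.
With the tool pointing down it reaches from about 400 to 925 mm from the base axis. Payload 12.5 kg.
Tool frame: the origin (TCP) lies at the very end of the fingers, on their centre line; the grasp point (between the pads) lies 19 mm behind it; z points along the fingers, y is the direction in which the jaws open and shut (so a half turn about z gives the same grasp; the last joint's range is limited). The gripper opens to 95 mm and grips with 3 to 60 N. Pads are 20 mm wide; open, the fingers measure 119 mm over their backs; the gripper's body (75 mm by 180 mm) begins 59 mm behind the grasp point.
Start: joints at [-1.454, 0.491, 1.559, -0, 1.092, -0.106], TCP at [138.123, -609.565, 214.661] pointing down, gripper open.
Joint ranges: [-3.1, 3.1], [-0.84, 2.19], [0.05, 2.79], [-1.13, 4.28], [0.06, 2.93], [-2.69, 2.69]. Speed limits (rad/s): [2.22, 2.22, 2.79, 3.14, 3.14, 3.14].

## Interface

Orientations are given as [roll, pitch, yaw] about the fixed x, y, z axes, in that order (R = Rz(yaw) Ry(pitch) Rx(roll)).
In Python, from cell import env gives the robot as it stands.
- The arm moves only by the shell command python3 -m pendant 'ROWS'. ROWS is JSON, a list that holds one entry, the list of rows, each a list of 5 numbers: the opening, from 0 (shut) to 1 (fully open), then the shift along the tool's x, y, z in m, then the turn about the tool's z in rad. A call has exactly 8 rows; each row is the pose to reach, as a shift and turn from the pose commanded when the call began, along the tool's axes at that moment; what a row does not reach only later rows make up. A row lasts 1/10 s, in which the tool goes at most 50 mm and 8.59 degrees, less where a joint would pass 70% of its speed; a pose out of reach is approached as far as the arm can. A call with a gripper value outside its range is refused whole. The fingers move at their own pace and stop on an object; the grip force is fixed at half the most. Time passes only in rows, so rows that repeat a pose let the fingers close, or fill a call up. It gives the time, the measured TCP pose, the force and the opening at its end, in the units of the state.
- env.state(): the state, without advancing time (a new reading comes with each control period).
- env.read_camera(name): name is "scene" or "top"; returns a dict with "image" (420x560x3 uint8, blue, green, red), "range_z" (420x560 float32, mm along the optical axis (not along the pixel's ray), 0 where there is no reading), "fx", "fy", "cx", "cy" (pixels), "rvec" (rotation vector, rad) and "tvec" (3), from world to camera coordinates, as OpenCV has them. Camera axes: x right, y down, z forward; pixel columns grow to the right and rows downward; lengths in mm; the calibration is good to about 2 mm. A picture is of the moment at which its call begins.
- env.job_done(): hands the job in, once; it reports no verdict.
The state is a dict: "t": time; "joints": joint angles; "qvel": joint speeds; "tau": joint torques, N m; "eef_pos": TCP position; "tcp_rot": TCP orientation; "ft_force": force on the tool from outside, world axes, zero at the start; "moment": the same for the moment, N m; "opening": opening from 0.0 (shut) to 1.0 (fully open).
Only numpy, scipy, OpenCV 4.12 (cv2) and the standard library are available. Lean on these libraries where they do the work, as an engineer would, in place of code of your own. Each camera call takes 0.05 s, during which the arm holds its last target. There are 200 camera calls.

## Working session

There is one attempt and no reset: what is moved stays moved. The work goes in short steps, Python scripts to look and compute and a shell command to move; the robot and the scene stay as the last step left them, time stands still between calls to the robot, and variables do not carry over. Pictures are saved under pics/ and viewed, about 12 in all and at most 16, crops included, and the job is handed in when it is done.

```bash
ls; mkdir -p pics; cat > h.py <<'E'
from cell import env
import numpy as np, cv2
def cam(n):
    c=env.read_camera(n); R,_=cv2.Rodrigues(np.array(c['rvec'],float)); c['R']=R; c['t']=np.array(c['tvec'],float).ravel(); return c
def pts(c):
    "world xyz per pixel from range"
    z=c['range_z'].astype(float); v,u=np.mgrid[:z.shape[0],:z.shape[1]]
    P=np.stack([(u-c['cx'])/c['fx']*z,(v-c['cy'])/c['fy']*z,z],-1)
    W=(P-c['t'])@c['R']; W[z==0]=np.nan; return W
def ray(c,u,v,h):
    d=c['R'].T@np.array([(u-c['cx'])/c['fx'],(v-c['cy'])/c['fy'],1]); o=-c['R'].T@c['t']
    return o+d*(h-o[2])/d[2]
E
python3 - <<'E'
from h import *
for n in('scene','top'):
    c=cam(n); cv2.imwrite(f'pics/{n}0.png',c['image']); print(n,c['fx'],-c['R'].T@c['t'],c['R'][2]); np.save(f'pics/{n}0.npy',pts(c))
print(env.state())
E
```

```text
pics
scene 437.42879982517786 [ -79.22038938 1074.55532058  749.1974208 ] [ 0.46445209 -0.73882764 -0.48828063]
top 438.4823826415879 [ 357.53488264   81.23500982 1705.37552461] [ 0.10579382 -0.00116948 -0.9943874 ]
{'t': 0.1, 'joints': array([-1.45359835e+00,  4.91485050e-01,  1.55939693e+00, -1.09399413e-05,
        1.09170956e+00, -1.05596367e-01]), 'qvel': array([-3.36076039e-05, -6.70307284e-04, -2.12128832e-03, -1.47047468e-03,
        7.66982378e-04,  5.37948678e-04]), 'tau': array([ 2.02096613e-03, -6.13623619e+01, -2.58604342e+01,  6.93770265e-02,
        4.70720977e-02, -5.76304001e-05]), 'eef_pos': array([ 138.09302463, -609.32565781,  214.12612763]), 'tcp_rot': array([-3.14059830e+00, -9.56341814e-05,  2.22799345e-01]), 'ft_force': array([-0.87850169,  0.2025248 , -0.24771507]), 'moment': array([ 0.0296807 , -0.03225023,  0.0671684 ]), 'opening': 0.9998707520666075}
```

View pics/top0.png

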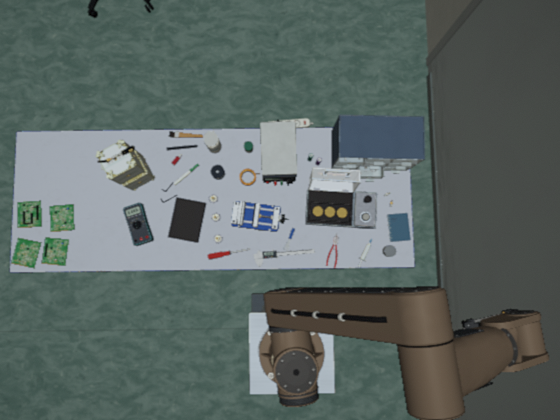

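View pics/scene0.png

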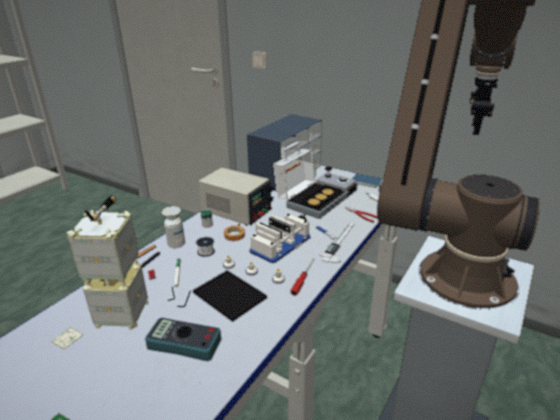

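Top view: three insulators at about (213,198), (216,217) and (218,238), tray at (187,220), tester at (340,208) with the hood open. The blue PCB holder at (258,215) stands between the insulators and the tester. The scene view shows the same things.

```bash
python3 - <<'E'
from h import *
c=cam('top'); im=c['image']; W=pts(c); hsv=cv2.cvtColor(im,cv2.COLOR_BGR2HSV)
def blobs(m,box,amin):
    M=np.zeros(m.shape,np.uint8); x0,y0,x1,y1=box; M[y0:y1,x0:x1]=m[y0:y1,x0:x1]*255
    n,l,s,ce=cv2.connectedComponentsWithStats(M); return [(ce[i],s[i],l==i) for i in range(1,n) if s[i][4]>=amin]
H,S,V=[hsv[...,i].astype(int) for i in range(3)]
pads=blobs((H>12)&(H<35)&(S>90)&(V>70),(305,190,360,228),15)
for p in pads: print('pad',p[0],p[1][4],ray(c,*p[0],39.5).round(1))
for b in blobs(W[...,2]>14,(205,188,228,248),4):
    print('ins',b[0],b[1],np.nanmedian(W[b[2]],0).round(1),np.nanmax(W[b[2]][:,2]))
for b in blobs(V<50,(160,190,210,245),300):
    cs,_=cv2.findContours(b[2].astype(np.uint8),0,2); r=cv2.minAreaRect(cs[0]); q=cv2.boxPoints(r); print('tray',[ray(c,*k,6)[:2].round(0) for k in q],ray(c,*r[0],6).round(1))
for nm,(x0,y0,x1,y1) in dict(holder=(230,195,292,235),psu=(258,115,300,185),rack=(330,115,425,180),hood=(308,165,362,192),pod=(356,188,380,230),spool=(208,162,226,182),roll=(238,165,260,188)).items():
    w=W[y0:y1,x0:x1].reshape(-1,3); k=w[w[:,2]>25]; print(nm,np.nanpercentile(k,[2,98],0).round(0).tolist() if len(k) else None)
a=cv2.resize(im[180:265,150:235],None,fx=6,fy=6,interpolation=2); b=cv2.resize(im[155:240,300:385],None,fx=6,fy=6,interpolation=2)
cv2.imwrite('pics/crop1.png',cv2.resize(np.hstack([a,b]),(800,400)))
s=cam('scene'); cv2.imwrite('pics/crop2.png',cv2.resize(s['image'][150:330,150:370],None,fx=3.3,fy=3.3,interpolation=2))
E
```

```text
pad [329.60327869 211.49508197] 305 [ 531.7 -153.4   39.5]
ins [212.375  197.5625] [210 196   5   5  16] [592.9 295.7  29.7] 34.834504655652175
ins [214.94444444 216.16666667] [213 214   5   5  18] [520.8 285.3  30.3] 38.15145968133168
ins [216.95238095 237.9047619 ] [214 236   7   6  21] [437.2 277.4  31.2] 45.26272503368578
tray [array([449., 467.]), array([597., 439.]), array([574., 329.]), array([426., 359.])] [511.1 398.6   6. ]
holder [[477.0, 25.0, 35.0], [567.0, 218.0, 93.0]]
psu [[646.0, -21.0, 44.0], [856.0, 105.0, 135.0]]
rack [[646.0, -460.0, 44.0], [849.0, -166.0, 213.0]]
hood [[611.0, -254.0, 33.0], [703.0, -75.0, 206.0]]
pod [[470.0, -332.0, 31.0], [605.0, -252.0, 93.0]]
spool [[672.0, 254.0, 30.0], [718.0, 304.0, 45.0]]
roll [[646.0, 132.0, 25.0], [700.0, 187.0, 32.0]]
```

View pics/crop1.png

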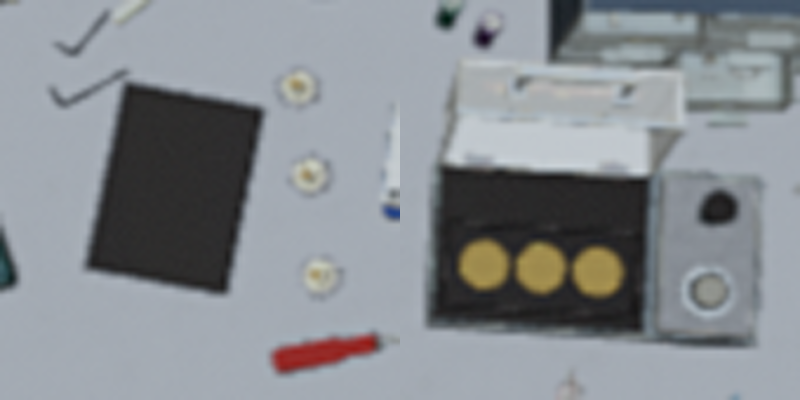

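View pics/crop2.png

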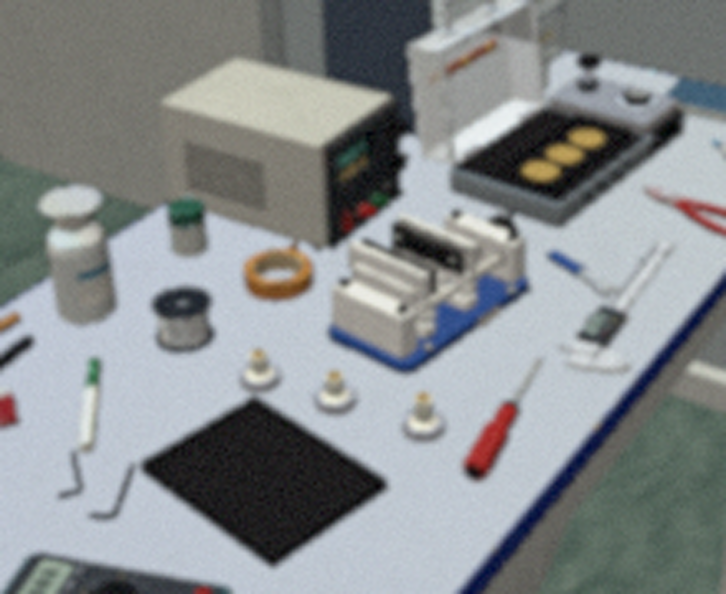

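The crops show the tray free and three upright insulators. The three discs lie at crop (484,265), (541,268) and (598,272), the button at (709,290) and the plunger at (718,208). Next I get the tester's frame from both cameras and work out the shifts to the first insulator.

```bash
cat >> h.py <<'E'
def brass(c,box):
    hsv=cv2.cvtColor(c['image'],cv2.COLOR_BGR2HSV); m=cv2.inRange(hsv,(12,90,60),(35,255,255)); x0,y0,x1,y1=box
    v,u=np.nonzero(m[y0:y1,x0:x1]); return np.float32(np.c_[u+x0,v+y0])
def go(x,y,z,yaw):
    "shift in tool axes [m] and turn from the measured pose"
    s=env.state(); p=s['eef_pos']; r=s['tcp_rot']; w=r[2]; d=np.array([x,y,z])-p; t=(yaw-w+np.pi)%(2*np.pi)-np.pi
    print('t',round(s['t'],1),'at',p.round(1),'yaw',round(w,3),'-> dx %.4f dy %.4f dz %.4f turn %.3f'%((np.cos(w)*d[0]+np.sin(w)*d[1])/1e3,(np.sin(w)*d[0]-np.cos(w)*d[1])/1e3,-d[2]/1e3,t))
def insul(c,box=(165,180,235,260),zmin=14,h=26,amin=4):
    W=pts(c); x0,y0,x1,y1=box; M=np.zeros(W.shape[:2],np.uint8); M[y0:y1,x0:x1]=(W[y0:y1,x0:x1,2]>zmin)
    n,l,s,ce=cv2.connectedComponentsWithStats(M); return [(ce[i].round(1),s[i][4],ray(c,*ce[i],h)[:2].round(1)) for i in range(1,n) if s[i][4]>=amin]
E
python3 - <<'E'
from h import *
for n,box in (('top',(305,190,360,228)),('scene',(295,180,345,215))):
    c=cam(n); k=brass(c,box); _,l,ce=cv2.kmeans(k,3,None,(3,50,.01),10,cv2.KMEANS_PP_CENTERS)
    P=np.array(sorted([ray(c,*q,39.5) for q in ce],key=lambda p:-p[1])); print(n,len(k),P.round(1).tolist(),'yaw',np.arctan2(*(P[0]-P[2])[[1,0]])-np.pi/2)
    d=P[0]-P[2]; y=np.arctan2(d[1],d[0])-np.pi/2; R=np.array([[np.cos(y),-np.sin(y)],[np.sin(y),np.cos(y)]])
    print(' origin',(P[:,:2].mean(0)-R@[-18,45]).round(1))
    if n=='top':
        V=cv2.cvtColor(c['image'],cv2.COLOR_BGR2GRAY)
        for nm,(x0,y0,x1,y1),h in(('plunger',(358,190,380,208),88),):
            v,u=np.nonzero(V[y0:y1,x0:x1]<60); q=(u.mean()+x0,v.mean()+y0); print(nm,q,ray(c,*q,h).round(1))
        print('button',ray(c,300+(709-400)*85/400,155+290*85/400,62).round(1))
        print(insul(c))
    else:
        k=brass(c,(220,250,290,285)); print(np.c_[k].astype(int).tolist()[:0]); _,l,ce=cv2.kmeans(k,3,None,(3,50,.01),10,cv2.KMEANS_PP_CENTERS); print('caps',[ray(c,*q,31).round(1).tolist() for q in ce])
for x,y in((437,277),(521,285),(593,296)): go(x,y,200,np.pi/2)
E
```

```text
top 306 [[534.6, -107.0, 39.5], [532.0, -153.1, 39.5], [528.6, -198.9, 39.5]] yaw -0.06439993247369014
 origin [ 546.8 -199.1]
plunger (np.float64(367.0857142857143), np.float64(198.77142857142857)) [ 572.4 -287.3   88. ]
button [ 508.1 -285.4   62. ]
[(array([212.9, 198.1]), np.int32(24), array([591.1, 294.1])), (array([233. , 213.9]), np.int32(63), array([528.7, 217. ])), (array([214.3, 216.7]), np.int32(22), array([519. , 288.9])), (array([232.8, 225.2]), np.int32(5), array([485.2, 217.8])), (array([216.9, 238.1]), np.int32(28), array([436.5, 278.9])), (array([218.1, 254.5]), np.int32(117), array([373.9, 274.4]))]
scene 227 [[533.5, -104.9, 39.5], [528.0, -148.4, 39.5], [523.2, -197.6, 39.5]] yaw -0.11082760773736178
 origin [ 541.1 -197. ]
[]Traceback (most recent call last):
  File "<stdin>", line 14, in <module>
cv2.error: OpenCV(4.12.0) /io/opencv/modules/core/src/kmeans.cpp:243: error: (-2:Unspecified error) in function 'double cv::kmeans(cv::InputArray, int, cv::InputOutputArray, cv::TermCriteria, int, int, cv::OutputArray)'
> There can't be more clusters than elements (expected: 'N >= K'), where
>     'N' is 2
> must be greater than or equal to
>     'K' is 3
```

```bash
python3 -m pendant '[[[0.5,0.35,-0.185,-0.03,0],[0.5,0.35,-0.185,-0.03,0],[0.5,0.35,-0.185,-0.03,0],[0.5,0.35,-0.185,-0.03,0],[0.5,0.35,-0.185,-0.03,0],[0.5,0.35,-0.185,-0.03,0],[0.5,0.35,-0.185,-0.03,0.15],[0.5,0.35,-0.185,-0.03,0.3]]]'
python3 -c "
from h import *
go(437,278,240,np.pi/2)"
```

```text
t: 1.1
eef_pos: [435.9, -354.0, 244.6]
tcp_rot: [3.141, -0.0, -0.057]
ft_force: [0.7, -0.6, 0.4]
opening: 0.502
t 1.1 at [ 435.9 -354.   244.6] yaw -0.057 -> dx -0.0349 dy -0.6310 dz 0.0046 turn 1.628
```

```bash
sed -i 's/t=(yaw-w/t=-(yaw-w/; s/+np.pi)%(2\*np.pi)-np.pi$/+np.pi)%(2*np.pi)-np.pi/' h.py; sed -i 's/t=-(yaw-w+np.pi)%(2\*np.pi)-np.pi/t=(w-yaw+np.pi)%(2*np.pi)-np.pi/' h.py; grep -n "t=(w" h.py
python3 -m pendant '[[[0.5,0,-0.4,0,-1.2],[0.5,0,-0.4,0,-1.2],[0.5,0,-0.4,0,-1.2],[0.5,0,-0.4,0,-1.2],[0.5,0,-0.4,0,-1.2],[0.5,0,-0.4,0,-1.2],[0.5,0,-0.4,0,-1.2],[0.5,0,-0.4,0,-1.2]]]'
python3 -c "
from h import *
go(437,278,240,np.pi/2)"
```

```text
18:    s=env.state(); p=s['eef_pos']; r=s['tcp_rot']; w=r[2]; d=np.array([x,y,z])-p; t=(w-yaw+np.pi)%(2*np.pi)-np.pi
t: 1.9
eef_pos: [455.0, 45.9, 244.4]
tcp_rot: [3.141, -0.0, 1.154]
ft_force: [1.0, -0.8, -0.4]
opening: 0.5
t 1.9 at [455.   45.9 244.4] yaw 1.154 -> dx 0.2049 dy -0.1104 dz 0.0044 turn -0.417
```

```bash

python3 -m pendant '[[[0.5,0.205,-0.11,0,-0.417],[0.5,0.205,-0.11,0,-0.417],[0.5,0.205,-0.11,0,-0.417],[0.5,0.205,-0.11,0,-0.417],[0.5,0.205,-0.11,0.05,-0.417],[0.5,0.205,-0.11,0.1,-0.417],[0.5,0.205,-0.11,0.15,-0.417],[0.5,0.205,-0.11,0.17,-0.417]]]'
python3 - <<'E'
from h import *
t=cam('top');s=cam('scene'); go(437,278,14,np.pi/2)
a=cv2.resize(t['image'][180:265,150:235],(395,395),interpolation=2); b=cv2.resize(s['image'][220:310,215:305],(395,395),interpolation=2)
cv2.imwrite('pics/p3.png',np.hstack([a,b]))
E
```

```text
t: 2.7
eef_pos: [437.7, 275.9, 71.1]
tcp_rot: [-3.139, 0.002, 1.566]
ft_force: [0.2, -0.4, -0.2]
opening: 0.501
t 2.8 at [437.4 275.4  71. ] yaw 1.565 -> dx 0.0026 dy -0.0005 dz 0.0570 turn -0.005
```

View pics/p3.png

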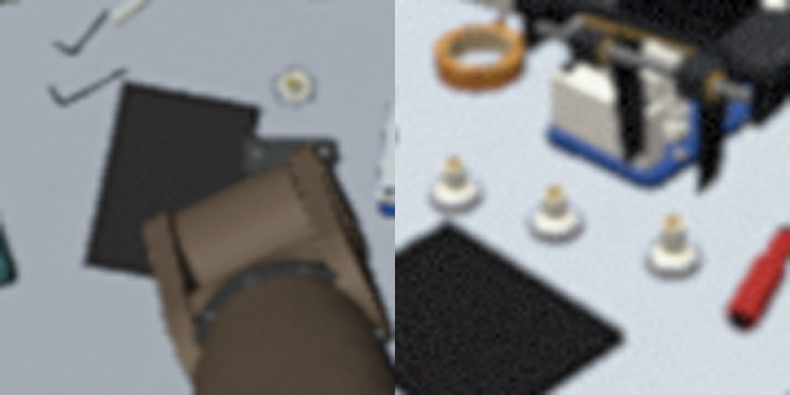

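Crop: the fingers hang at right-panel (625,130) and (710,160), above and behind the nearest insulator, whose pin is at (672,222). I cross-check this by triangulating the pins in both cameras.

```bash
python3 - <<'E'
from h import *
s=cam('scene')
for q in((672,222),(555,192),(454,163)): print(ray(s,215+(q[0]-395)*90/395,220+q[1]*90/395,33).round(1))
for q in((625,155),(707,187)): print('tip',ray(s,215+(q[0]-395)*90/395,220+q[1]*90/395,71).round(1))
print(insul(cam('top')))
E
```

```text
[432.  278.8  33. ]
[511.2 290.8  33. ]
[584.7 298.9  33. ]
tip [465.2 279.2  71. ]
tip [405.3 281.3  71. ]
[(array([177.7, 180.8]), np.int32(6), array([660.6, 430.9])), (array([212.3, 197.5]), np.int32(20), array([593.5, 296.5])), (array([232.9, 214.9]), np.int32(69), array([524.9, 217.1])), (array([208. , 237.5]), np.int32(2046), array([439.4, 312.9]))]
```

```bash

python3 -m pendant '[[[0.5,0.0015,0,0.03,0],[0.5,0.0015,0,0.045,0],[0.5,0.0015,0,0.057,0],[0.5,0.0015,0,0.057,0],[0.0,0.0015,0,0.057,0],[0.0,0.0015,0,0.057,0],[0.0,0.0015,0,0.057,0],[0.0,0.0015,0,0.057,0]]]'
python3 -m pendant '[[[0,0,0,0,0],[0,0,0,0,0],[0,0,0,0,0],[0,0,0,-0.02,0],[0,0,0,-0.05,0],[0,0,0,-0.1,0],[0,0,0,-0.14,0],[0,0,0,-0.186,0]]]'
python3 - <<'E'
from h import *
s=cam('scene'); cv2.imwrite('pics/p4.png',cv2.resize(s['image'][130:310,195:375],(560,560),interpolation=2)); go(528,-199,200,-.065)
print(insul(cam('top')))
E
```

```text
t: 3.7
eef_pos: [439.2, 277.6, 17.7]
tcp_rot: [3.141, -0.0, 1.565]
ft_force: [-0.8, 0.4, 0.8]
opening: 0.221
t: 4.5
eef_pos: [438.6, 277.3, 204.5]
tcp_rot: [-3.141, 0.001, 1.565]
ft_force: [0.8, 0.3, -1.5]
opening: 0.159
t 4.5 at [440.9 278.5 211.6] yaw 1.565 -> dx -0.4770 dy 0.0897 dz 0.0116 turn 1.630
[(array([176.3, 181.4]), np.int32(7), array([658.3, 436.3])), (array([212.3, 197.4]), np.int32(18), array([593.7, 296.4])), (array([232.9, 215.2]), np.int32(72), array([523.5, 217.2])), (array([201.6, 235.5]), np.int32(2515), array([447.4, 337.4]))]
```

View pics/p4.png

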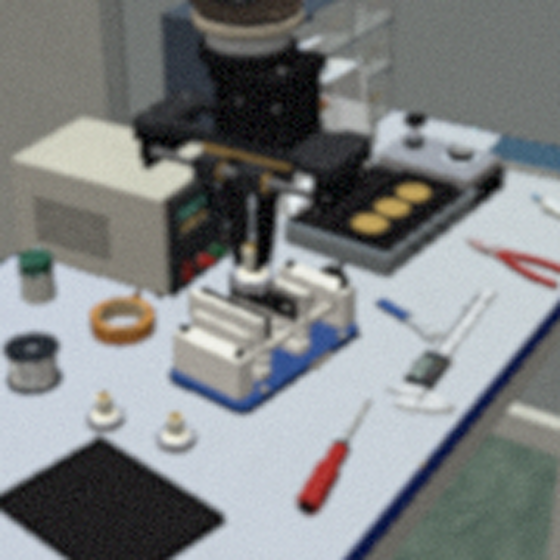

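Both crop views agree: the insulator is held at (252,270), upright. I carry it to pad_2.

```bash

python3 -m pendant '[[[0,-0.38,0.071,0,1.2],[0,-0.38,0.071,0,1.2],[0,-0.38,0.071,0,1.2],[0,-0.38,0.071,0,1.2],[0,-0.38,0.071,0,1.2],[0,-0.38,0.071,0,1.2],[0,-0.38,0.071,0,1.2],[0,-0.38,0.071,0,1.2]]]' >/dev/null
python3 -c "
from h import *
env.read_camera('top');go(528.5,-199,120,-.065)"
```

```text
t 5.5 at [ 509.  -109.2  202.2] yaw 0.347 -> dx -0.0121 dy 0.0911 dz 0.0822 turn 0.412
```

```bash

python3 -m pendant '[[[0,-0.012,0.091,0,0.412],[0,-0.012,0.091,0,0.412],[0,-0.012,0.091,0.03,0.412],[0,-0.012,0.091,0.06,0.412],[0,-0.012,0.091,0.09,0.412],[0,-0.012,0.091,0.11,0.412],[0,-0.012,0.091,0.12,0.412],[0,-0.012,0.091,0.12,0.412]]]'
python3 - <<'E'
from h import *
s=cam('scene');t=cam('top'); a=cv2.resize(s['image'][145:225,285:365],(400,400),interpolation=2);b=cv2.resize(t['image'][160:240,300:380],(400,400),interpolation=2)
cv2.imwrite('pics/p5.png',np.hstack([a,b])); go(528.5,-199,54.5,-.065)
E
```

```text
t: 6.25
eef_pos: [528.6, -191.8, 81.7]
tcp_rot: [-3.141, 0.003, -0.047]
ft_force: [0.0, -0.8, -0.7]
opening: 0.157
t 6.3 at [ 529.5 -192.2   83.6] yaw -0.047 -> dx -0.0007 dy 0.0068 dz 0.0291 turn 0.018
```

View pics/p5.png

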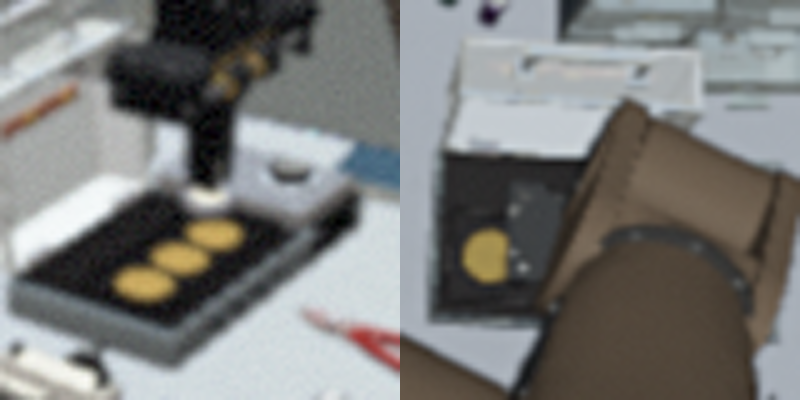

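Left panel: the flange is at (208,200), just behind and above pad_2 at (215,235). I compare its scene ray with the robot pose.

```bash
python3 - <<'E'
from h import *
s=cam('scene'); z=env.state()['eef_pos']; print(z)
print(ray(s,285+208/5,145+201/5,z[2]-10).round(1))
for q in((214,236),(181,259),(146,284)): print(ray(s,285+q[0]/5,145+q[1]/5,39.5).round(1))
go(528.5,-199,54.5,-.065)
E
```

```text
[ 529.65816312 -192.3068067    84.03235226]
[ 519.3 -179.5   74. ]
[ 520.6 -194.8   39.5]
[ 524.4 -151.1   39.5]
[ 527.9 -105.7   39.5]
t 6.4 at [ 529.7 -192.3   84. ] yaw -0.047 -> dx -0.0008 dy 0.0067 dz 0.0295 turn 0.018
```

```bash

python3 -m pendant '[[[0,-0.001,0.007,0.01,0.018],[0,-0.001,0.007,0.02,0.018],[0,-0.001,0.007,0.025,0.018],[0,-0.001,0.007,0.0285,0.018],[0,-0.001,0.007,0.0285,0.018],[0,-0.001,0.007,0.0285,0.018],[0,-0.001,0.007,0.0285,0.018],[0,-0.001,0.007,0.0285,0.018]]]'
python3 - <<'E'
from h import *
s=cam('scene');a=cv2.resize(s['image'][150:220,295:365],(560,560),interpolation=2)
cv2.imwrite('pics/p6.png',a); go(528.5,-199,54.5,-.065)
E
```

```text
t: 7.2
eef_pos: [528.2, -199.3, 55.6]
tcp_rot: [3.141, -0.001, -0.065]
ft_force: [-2.7, 1.0, 13.8]
opening: 0.158
t 7.2 at [ 528.2 -199.3   55.6] yaw -0.065 -> dx 0.0003 dy -0.0004 dz 0.0011 turn 0.000
```

View pics/p6.png

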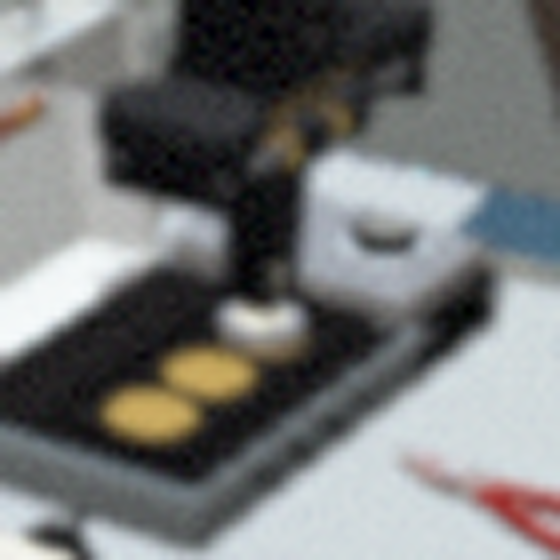

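Crop: the flange is at (263,325) on the third disc, expected at about (264,324), with a slight gold crescent at lower right. I release, lift and check.

```bash

python3 -m pendant '[[[0.33,0,0,-0.001,0],[0.33,0,0,-0.001,0],[0.33,0,0,-0.001,0],[0.33,0,0,-0.001,0],[0.33,0,0,-0.001,0],[0.33,0,0,-0.03,0],[0.33,0,0,-0.08,0],[0.33,0,0,-0.13,0]]]' >/dev/null
python3 -m pendant '[[[0.5,-0.06,-0.2,-0.13,-0.9],[0.5,-0.06,-0.2,-0.1,-0.9],[0.5,-0.06,-0.2,-0.1,-0.9],[0.5,-0.06,-0.2,-0.1,-0.9],[0.5,-0.06,-0.35,-0.1,-0.9],[0.5,-0.06,-0.35,-0.1,-0.9],[0.5,-0.06,-0.35,-0.1,-0.9],[0.5,-0.06,-0.35,-0.1,-0.9]]]'
python3 - <<'E'
from h import *
s=cam('scene');t=cam('top'); a=cv2.resize(s['image'][150:220,295:365],(400,400),interpolation=2);b=cv2.resize(t['image'][180:240,300:360],(400,400),interpolation=2)
cv2.imwrite('pics/p7.png',np.hstack([a,b]));go(519,288,120,np.pi/2)
print(insul(t,h=28)); c=t
k=insul(c,(300,195,360,225),60,66); print(k)
E
```

```text
t: 8.85
eef_pos: [490.2, 157.1, 285.0]
tcp_rot: [3.141, -0.001, 0.837]
ft_force: [-0.0, -0.4, -0.9]
opening: 0.499
t 8.9 at [490.4 157.1 284.8] yaw 0.839 -> dx 0.1165 dy -0.0662 dz 0.1648 turn -0.732
[(array([223.9, 224.7]), np.int32(1367), array([487.5, 251.6]))]
[(array([342.2, 211.4]), np.int32(16), array([ 528.5, -197.2]))]
```

View pics/p7.png

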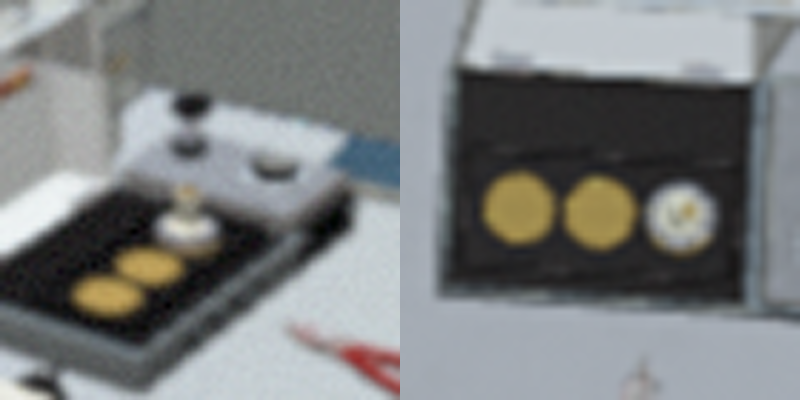

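Crops: insulator 1 is upright on pad_2, at (681,214) against a disc centre of about (684,215), so within about 2 mm. Next is the middle insulator.

```bash

python3 -m pendant '[[[0.5,0.116,-0.066,0,-0.732],[0.5,0.116,-0.066,0,-0.732],[0.5,0.116,-0.066,0.05,-0.732],[0.5,0.116,-0.066,0.1,-0.732],[0.5,0.116,-0.066,0.15,-0.732],[0.5,0.116,-0.066,0.19,-0.732],[0.5,0.116,-0.066,0.19,-0.732],[0.5,0.116,-0.066,0.19,-0.732]]]'
python3 - <<'E'
from h import *
s=cam('scene');t=cam('top');print(insul(t))
cv2.imwrite('pics/p8.png',cv2.resize(s['image'][210:300,200:290],(500,500),interpolation=2)); go(518,287.5,14,np.pi/2)
E
```

```text
t: 9.75
eef_pos: [520.1, 283.9, 95.3]
tcp_rot: [-3.141, 0.0, 1.566]
ft_force: [0.3, 0.3, -0.3]
opening: 0.497
[(array([176.2, 181.8]), np.int32(9), array([656.9, 436.5])), (array([207.3, 224.4]), np.int32(3331), array([489.5, 315.8]))]
t 9.8 at [520.9 284.5  97.3] yaw 1.566 -> dx 0.0030 dy -0.0030 dz 0.0833 turn -0.004
```

View pics/p8.png

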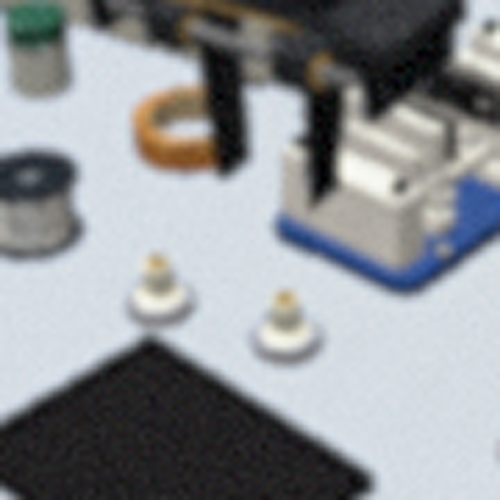

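Crop: the fingers straddle the middle insulator at (287,330), clear of the holder. I go down, grip and lift.

```bash

python3 -m pendant '[[[0.5,0.003,-0.003,0.04,0],[0.5,0.003,-0.003,0.065,0],[0.5,0.003,-0.003,0.083,0],[0.5,0.003,-0.003,0.083,0],[0.5,0.003,-0.003,0.083,0],[0.0,0.003,-0.003,0.083,0],[0.0,0.003,-0.003,0.083,0],[0.0,0.003,-0.003,0.083,0]]]'
python3 -m pendant '[[[0,0,0,0,0],[0,0,0,0,0],[0,0,0,0,0],[0,0,0,-0.02,0],[0,0,0,-0.05,0],[0,0,0,-0.1,0],[0,0,0,-0.14,0],[0,0,0,-0.186,0]]]'
python3 -m pendant '[[[0,-0.38,0.012,0,1.2],[0,-0.38,0.012,0,1.2],[0,-0.38,0.012,0,1.2],[0,-0.38,0.012,0,1.2],[0,-0.38,0.012,0,1.2],[0,-0.38,0.012,0,1.2],[0,-0.38,0.012,0,1.2],[0,-0.38,0.012,0,1.2]]]'
python3 -c "
from h import *
print(insul(cam('top')));go(530.5,-155,80,-.065)"
```

```text
t: 10.65
eef_pos: [517.0, 287.5, 12.6]
tcp_rot: [3.14, -0.001, 1.567]
ft_force: [-0.4, -0.7, -0.1]
opening: 0.305
t: 11.45
eef_pos: [516.0, 287.1, 198.8]
tcp_rot: [-3.14, 0.001, 1.567]
ft_force: [0.2, 0.4, -1.3]
opening: 0.159
t: 12.25
eef_pos: [526.8, -95.8, 197.5]
tcp_rot: [3.141, 0.0, 0.359]
ft_force: [0.2, 0.8, -0.6]
opening: 0.159
[(array([212.4, 197.8]), np.int32(21), array([592.5, 296. ])), (array([232.8, 214.4]), np.int32(70), array([526.7, 217.4])), (array([174. , 206.5]), np.int32(4), array([560.5, 444.2])), (array([217.8, 254.5]), np.int32(117), array([373.8, 275.3]))]
t 12.3 at [527.3 -98.4 197.5] yaw 0.349 -> dx -0.0163 dy 0.0543 dz 0.1175 turn 0.414
```

```bash

python3 -m pendant '[[[0,-0.016,0.054,0,0.414],[0,-0.016,0.054,0,0.414],[0,-0.016,0.054,0.03,0.414],[0,-0.016,0.054,0.06,0.414],[0,-0.016,0.054,0.09,0.414],[0,-0.016,0.054,0.11,0.414],[0,-0.016,0.054,0.117,0.414],[0,-0.016,0.054,0.117,0.414]]]'
python3 -c "
from h import *
env.read_camera('top');go(530.5,-155,54,-.065)"
```

```text
t: 13.1
eef_pos: [531.4, -148.7, 80.1]
tcp_rot: [-3.141, 0.002, -0.047]
ft_force: [0.6, -0.2, -0.1]
opening: 0.158
t 13.2 at [ 531.8 -148.8   81. ] yaw -0.047 -> dx -0.0010 dy 0.0062 dz 0.0270 turn 0.018
```

```bash

python3 -m pendant '[[[0,-0.001,0.006,0.0,0.018],[0,-0.001,0.006,0.01,0.018],[0,-0.001,0.006,0.018,0.018],[0,-0.001,0.006,0.023,0.018],[0,-0.001,0.006,0.0265,0.018],[0,-0.001,0.006,0.0265,0.018],[0,-0.001,0.006,0.0265,0.018],[0,-0.001,0.006,0.0265,0.018]]]'
python3 -m pendant '[[[0.33,0,0,-0.001,0],[0.33,0,0,-0.001,0],[0.33,0,0,-0.001,0],[0.33,0,0,-0.001,0],[0.33,0,0,-0.001,0],[0.33,0,0,-0.03,0],[0.33,0,0,-0.08,0],[0.33,0,0,-0.13,0]]]'
python3 -m pendant '[[[0.5,-0.02,-0.2,-0.13,-0.9],[0.5,-0.02,-0.2,-0.1,-0.9],[0.5,-0.02,-0.2,-0.1,-0.9],[0.5,-0.02,-0.2,-0.1,-0.9],[0.5,-0.02,-0.35,-0.1,-0.9],[0.5,-0.02,-0.35,-0.1,-0.9],[0.5,-0.02,-0.35,-0.1,-0.9],[0.5,-0.02,-0.35,-0.1,-0.9]]]' >/dev/null
python3 - <<'E'
from h import *
s=cam('scene');t=cam('top'); a=cv2.resize(s['image'][150:220,295:365],(400,400),interpolation=2);b=cv2.resize(t['image'][180:240,300:360],(400,400),interpolation=2)
cv2.imwrite('pics/p9.png',np.hstack([a,b]));go(591,295,120,np.pi/2)
k=insul(t,(300,195,360,225),60,66); print(k)
E
```

```text
t: 13.95
eef_pos: [530.5, -154.8, 54.4]
tcp_rot: [3.141, -0.0, -0.065]
ft_force: [0.3, -0.2, -0.8]
opening: 0.156
t: 14.75
eef_pos: [529.9, -154.6, 185.3]
tcp_rot: [-3.141, 0.002, -0.065]
ft_force: [0.5, 0.1, 0.2]
opening: 0.331
t 15.7 at [532.8 198.5 284.1] yaw 0.839 -> dx 0.1107 dy -0.0212 dz 0.1641 turn -0.732
[(array([330.5, 211. ]), np.int32(16), array([ 530.8, -153.1])), (array([342.4, 211.4]), np.int32(15), array([ 528.7, -197.8]))]
```

View pics/p9.png

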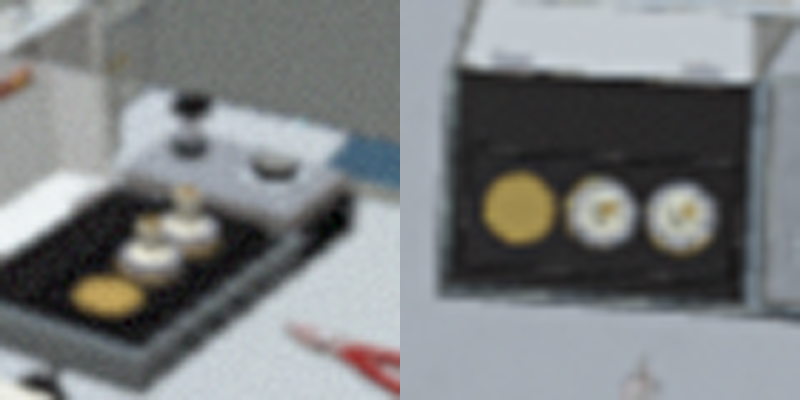

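Crops: the second insulator stands on pad_1 at (603,213), within about 2 mm. On to the third.

```bash

python3 -m pendant '[[[0.5,0.11,-0.021,0,-0.732],[0.5,0.11,-0.021,0,-0.732],[0.5,0.11,-0.021,0.05,-0.732],[0.5,0.11,-0.021,0.1,-0.732],[0.5,0.11,-0.021,0.15,-0.732],[0.5,0.11,-0.021,0.19,-0.732],[0.5,0.11,-0.021,0.19,-0.732],[0.5,0.11,-0.021,0.19,-0.732]]]'
python3 - <<'E'
from h import *
s=cam('scene');go(590,295,14,np.pi/2)
cv2.imwrite('pics/p10.png',cv2.resize(s['image'][200:290,185:275],(400,400),interpolation=2))
E
```

```text
t: 16.45
eef_pos: [591.9, 290.7, 95.0]
tcp_rot: [-3.141, 0.0, 1.566]
ft_force: [-0.2, -1.0, 0.5]
opening: 0.5
t 16.5 at [592.5 291.1  96.3] yaw 1.566 -> dx 0.0039 dy -0.0026 dz 0.0823 turn -0.005
```

View pics/p10.png

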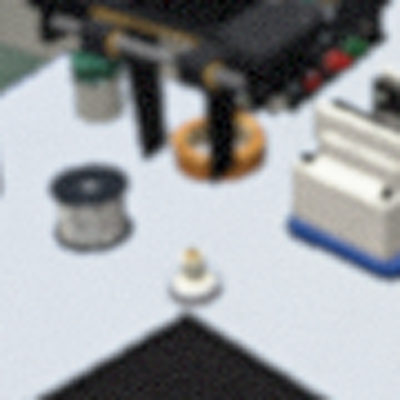

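Crop: the last insulator is at (193,280), still in place between the finger lines and clear of the spool. I pick it and carry it.

```bash

python3 -m pendant '[[[0.5,0.004,-0.003,0.04,0],[0.5,0.004,-0.003,0.065,0],[0.5,0.004,-0.003,0.082,0],[0.5,0.004,-0.003,0.082,0],[0.5,0.004,-0.003,0.082,0],[0.0,0.004,-0.003,0.082,0],[0.0,0.004,-0.003,0.082,0],[0.0,0.004,-0.003,0.082,0]]]'
python3 -m pendant '[[[0,0,0,0,0],[0,0,0,0,0],[0,0,0,0,0],[0,0,0,-0.02,0],[0,0,0,-0.05,0],[0,0,0,-0.1,0],[0,0,0,-0.14,0],[0,0,0,-0.186,0]]]'
python3 -m pendant '[[[0,-0.35,-0.055,0,1.2],[0,-0.35,-0.055,0,1.2],[0,-0.35,-0.055,0,1.2],[0,-0.35,-0.055,0,1.2],[0,-0.35,-0.055,0,1.2],[0,-0.35,-0.055,0,1.2],[0,-0.35,-0.055,0,1.2],[0,-0.35,-0.055,0,1.2]]]'
python3 -c "
from h import *
t=cam('top');print(insul(t),insul(t,(300,195,360,225),60,66));go(533.5,-108,80,-.065)"
```

```text
t: 17.3
eef_pos: [588.8, 295.6, 13.2]
tcp_rot: [3.14, -0.0, 1.567]
ft_force: [-0.0, -0.0, 0.5]
opening: 0.305
t: 18.1
eef_pos: [587.8, 295.2, 199.2]
tcp_rot: [-3.14, 0.001, 1.567]
ft_force: [0.4, -0.4, -0.3]
opening: 0.16
t: 18.9
eef_pos: [531.2, -58.7, 198.1]
tcp_rot: [3.141, 0.001, 0.357]
ft_force: [0.7, 0.2, -0.3]
opening: 0.163
[(array([176.6, 181.9]), np.int32(9), array([656.5, 435.2])), (array([232.9, 215.4]), np.int32(74), array([523.2, 217.3])), (array([217.9, 254.5]), np.int32(115), array([373.9, 275. ])), (array([233. , 251.8]), np.int32(4), array([383.6, 217.5]))] [(array([319.6, 209.2]), np.int32(1204), array([ 537.9, -112.3])), (array([342.4, 211.4]), np.int32(15), array([ 528.7, -197.8]))]
t 18.9 at [531.5 -57.4 198.1] yaw 0.348 -> dx -0.0153 dy 0.0483 dz 0.1181 turn 0.413
```

```bash

python3 -m pendant '[[[0,-0.015,0.048,0,0.413],[0,-0.015,0.048,0,0.413],[0,-0.015,0.048,0.03,0.413],[0,-0.015,0.048,0.06,0.413],[0,-0.015,0.048,0.09,0.413],[0,-0.015,0.048,0.11,0.413],[0,-0.015,0.048,0.117,0.413],[0,-0.015,0.048,0.117,0.413]]]'
python3 -c "
from h import *
env.read_camera('top');go(533.5,-108,54,-.065)"
```

```text
t: 19.75
eef_pos: [535.2, -104.0, 80.6]
tcp_rot: [-3.141, 0.002, -0.044]
ft_force: [0.1, -0.4, -0.1]
opening: 0.161
t 19.8 at [ 535.6 -104.2   81.5] yaw -0.044 -> dx -0.0019 dy 0.0039 dz 0.0275 turn 0.021
```

```bash

python3 -m pendant '[[[0,-0.002,0.004,0.0,0.021],[0,-0.002,0.004,0.01,0.021],[0,-0.002,0.004,0.018,0.021],[0,-0.002,0.004,0.023,0.021],[0,-0.002,0.004,0.027,0.021],[0,-0.002,0.004,0.027,0.021],[0,-0.002,0.004,0.027,0.021],[0,-0.002,0.004,0.027,0.021]]]'
python3 -m pendant '[[[0.33,0,0,-0.001,0],[0.33,0,0,-0.001,0],[0.33,0,0,-0.001,0],[0.33,0,0,-0.001,0],[0.33,0,0,-0.001,0],[0.33,0,0,-0.03,0],[0.33,0,0,-0.08,0],[0.33,0,0,-0.13,0]]]'
python3 -m pendant '[[[0.4,-0.1,-0.2,-0.16,0],[0.4,-0.1,-0.2,-0.16,0],[0.4,-0.1,-0.2,-0.16,0],[0.4,-0.1,-0.2,-0.16,0],[0.4,-0.1,-0.2,-0.16,0],[0.4,-0.1,-0.2,-0.16,0],[0.4,-0.1,-0.2,-0.16,0],[0.4,-0.1,-0.2,-0.16,0]]]'
python3 - <<'E'
from h import *
t=cam('top');s=cam('scene');W=pts(t);print(insul(t,(300,195,360,225),60,66))
a=cv2.resize(s['image'][120:220,275:375],(400,400),interpolation=2);b=cv2.resize(t['image'][120:220,300:400],(400,400),interpolation=2)
cv2.imwrite('pics/p11.png',np.hstack([a,b]));go(656.7,-162.8,300,1.506)
for x0 in range(300,430,12): # heights behind the hood
    print(x0,np.nanmax(W[115:195,x0:x0+12,2].reshape(10,8,-1),(1,2)).round(0).astype(int).tolist(), W[150,x0].round(0)[:2])
E
```

```text
t: 20.6
eef_pos: [533.3, -108.5, 54.4]
tcp_rot: [3.141, -0.0, -0.067]
ft_force: [-0.3, -0.1, -0.9]
opening: 0.161
t: 21.4
eef_pos: [532.7, -108.3, 185.3]
tcp_rot: [-3.141, 0.002, -0.067]
ft_force: [0.6, -0.5, 0.3]
opening: 0.33
t: 22.2
eef_pos: [446.6, 97.8, 344.0]
tcp_rot: [3.141, -0.0, -0.066]
ft_force: [0.3, 0.7, -1.1]
opening: 0.403
[(array([318.1, 210.3]), np.int32(16), array([ 534. , -106.4])), (array([330.6, 211. ]), np.int32(15), array([ 530.8, -153.4])), (array([342.2, 211.4]), np.int32(16), array([ 528.8, -197.2]))]
t 22.3 at [446.8  97.1 343.2] yaw -0.068 -> dx 0.2269 dy 0.2451 dz 0.0432 turn -1.574
300 [-719, 9, 10, 10, 74, 74, 12, 167, 166, 72] [782. -48.]
312 [-760, 8, 12, 13, 64, 76, 164, 174, 173, 55] [781. -95.]
324 [122, 129, 130, 125, 134, 134, 212, 206, 174, 51] [ 782. -144.]
336 [213, 216, 215, 213, 216, 216, 212, 210, 174, 52] [ 744. -167.]
348 [216, 215, 215, 217, 217, 212, 210, 208, 173, 104] [ 730. -200.]
360 [216, 213, 216, 212, 215, 211, 188, 77, 170, 59] [ 730. -243.]
372 [215, 213, 214, 213, 215, 213, 168, 73, 30, 58] [ 728. -284.]
384 [215, 215, 217, 215, 216, 212, 138, 69, 8, 13] [ 728. -327.]
396 [214, 215, 214, 214, 214, 215, 172, 35, 10, 12] [ 728. -369.]
408 [213, 214, 216, 217, 217, 213, 165, 10, 8, 8] [ 727. -411.]
420 [211, 214, 211, 215, 210, 212, -749, -761, -758, -763] [ 726. -452.]
```

View pics/p11.png

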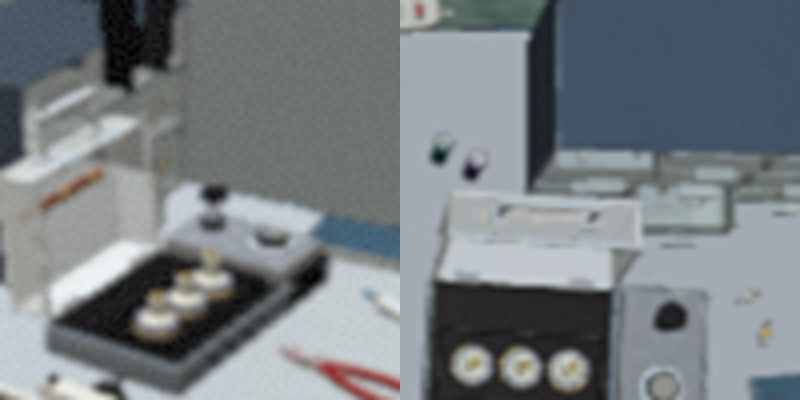

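Crops: all three insulators stand on their discs. The hood's handle is at right-panel (550,213) and the rack's roof starts at row 150, well behind it. Next I go above the handle.

```bash
python3 -m pendant '[[[0.4,0.227,0.245,0.03,-1.2],[0.4,0.227,0.245,0.03,-1.2],[0.4,0.227,0.245,0.03,-1.2],[0.4,0.227,0.245,0.03,-1.2],[0.4,0.227,0.245,0.03,-1.2],[0.4,0.227,0.245,0.03,-1.2],[0.4,0.227,0.245,0.03,-1.2],[0.4,0.227,0.245,0.03,-1.2]]]'
python3 - <<'E'
from h import *
t=cam('top')
print(ray(t,300+150/4,120+213/4,199),ray(t,300+160/4,120+151/4,215));go(656.7,-162.8,240,1.506)
E
```

```text
t: 23.1
eef_pos: [658.1, -167.2, 310.1]
tcp_rot: [-3.138, 0.001, 1.121]
ft_force: [-0.2, 0.2, -1.3]
opening: 0.4
[ 648.75145185 -162.19883055  199.        ] [ 700.01410286 -169.89676861  215.        ]
t 23.1 at [ 657.2 -165.4  310.7] yaw 1.131 -> dx 0.0022 dy -0.0016 dz 0.0707 turn -0.375
```

```bash
python3 -m pendant '[[[0.45,0.002,-0.004,0,-0.15],[0.45,0.002,-0.004,0,-0.3],[0.45,0.002,-0.004,0,-0.375],[0.45,0.002,-0.004,0.02,-0.375],[0.45,0.002,-0.004,0.04,-0.375],[0.45,0.002,-0.004,0.06,-0.375],[0.45,0.002,-0.004,0.08,-0.375],[0.45,0.002,-0.004,0.08,-0.375]]]'
python3 - <<'E'
from h import *
t=cam('top');s=cam('scene');go(654,-162.8,182,1.506)
a=cv2.resize(s['image'][110:190,270:350],(600,600),interpolation=2)
cv2.imwrite('pics/p12.png',a)
E
```

```text
t: 23.95
eef_pos: [652.7, -158.5, 230.9]
tcp_rot: [-3.136, -0.001, 1.491]
ft_force: [0.0, 0.2, 0.4]
opening: 0.452
t 24.1 at [ 654.  -158.7  234.2] yaw 1.492 -> dx -0.0041 dy 0.0004 dz 0.0522 turn -0.014
```

View pics/p12.png

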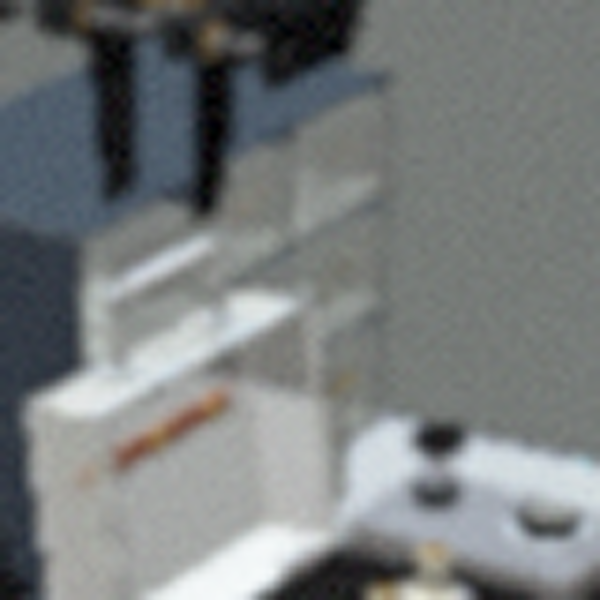

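Crop: the fingertips are at (118,195) and (205,210), above the bar whose middle is at (163,268), so they straddle it. I go down and pinch.

```bash
python3 -m pendant '[[[0.45,-0.004,0,0.015,-0.014],[0.45,-0.004,0,0.03,-0.014],[0.45,-0.004,0,0.042,-0.014],[0.45,-0.004,0,0.052,-0.014],[0.45,-0.004,0,0.052,-0.014],[0.45,-0.004,0,0.052,-0.014],[0.45,-0.004,0,0.052,-0.014],[0.45,-0.004,0,0.052,-0.014]]]'
python3 -m pendant '[[[0.2,0,0,0,0],[0.2,0,0,0,0],[0.2,0,0,0,0],[0.05,0,0,0,0],[0,0,0,0,0],[0,0,0,0,0],[0,0,0,0,0],[0,0,0,0,0]]]'
```

```text
t: 24.85
eef_pos: [654.1, -162.3, 182.9]
tcp_rot: [3.141, 0.0, 1.508]
ft_force: [-0.7, 0.9, -0.8]
opening: 0.452
t: 25.65
eef_pos: [654.0, -162.3, 182.4]
tcp_rot: [3.141, 0.0, 1.508]
ft_force: [0.9, 0.0, 1.7]
opening: 0.098
```

```bash
python3 -m pendant '[[[0,0,-0.0162,-0.0039,0],[0,0,-0.0328,-0.0061,0],[0,0,-0.0495,-0.0067,0],[0,0,-0.0661,-0.0057,0],[0,0,-0.0826,-0.0029,0],[0,0,-0.0987,0.0014,0],[0,0,-0.1143,0.0074,0],[0,0,-0.1292,0.0149,0]]]'
python3 -m pendant '[[[0,0,0,0,0],[0,0,-0.0141,0.0089,0],[0,0,-0.0273,0.0192,0],[0,0,-0.0393,0.0308,0],[0,0,-0.0502,0.0435,0],[0,0,-0.0597,0.0572,0],[0,0,-0.0678,0.0718,0],[0,0,-0.0744,0.0871,0]]]'
python3 -m pendant '[[[0,0,-0.005,0.0159,0],[0,0,-0.007,0.024,0],[0,0,-0.0084,0.0323,0],[0,0,-0.0084,0.0323,0],[0,0,-0.0084,0.0323,0],[0,0,-0.0084,0.0323,0],[0,0,-0.0084,0.0323,0],[0,0,-0.0084,0.0323,0]]]'
```

```text
t: 26.45
eef_pos: [524.4, -153.1, 167.1]
tcp_rot: [3.141, -0.002, 1.508]
ft_force: [6.1, 8.2, -6.9]
opening: 0.097
t: 27.25
eef_pos: [452.1, -149.2, 80.1]
tcp_rot: [3.138, 0.0, 1.508]
ft_force: [14.8, 11.9, -4.1]
opening: 0.097
t: 28.05
eef_pos: [445.1, -149.9, 48.5]
tcp_rot: [3.136, 0.002, 1.508]
ft_force: [10.2, 4.8, -1.2]
opening: 0.095
```

```bash
python3 -m pendant '[[[0.3,0,0,0,0],[0.3,0,0,0,0],[0.3,0,0,0,0],[0.3,0,0,0,0],[0.3,0,0,-0.03,0],[0.3,0,0,-0.07,0],[0.3,0,0,-0.11,0],[0.3,0,0,-0.15,0]]]'
python3 -m pendant '[[[0,0.15,0,-0.05,0],[0,0.15,0,-0.05,0],[0,0.15,0,-0.05,0],[0,0.15,0,-0.05,0],[0,0.15,0,-0.05,0],[0,0.15,0,-0.05,0],[0,0.15,0,-0.05,0],[0,0.15,0,-0.05,0]]]'
python3 - <<'E'
from h import *
t=cam('top');s=cam('scene');W=pts(t)
a=cv2.resize(s['image'][130:230,275:375],(400,400),interpolation=2);b=cv2.resize(t['image'][150:250,300:400],(400,400),interpolation=2)
cv2.imwrite('pics/p13.png',np.hstack([a,b]));go(508,-285,130,-.065)
print('top of hood z',np.nanmedian(W[195:200,320:345,2]),np.nanmedian(W[215:218,320:345,2]))
V=cv2.cvtColor(t['image'],cv2.COLOR_BGR2GRAY)
v,u=np.nonzero(V[190:208,358:380]<60);print('plunger',ray(t,u.mean()+358,v.mean()+190,88))
E
```

```text
t: 28.85
eef_pos: [441.8, -148.9, 199.5]
tcp_rot: [-3.141, -0.0, 1.508]
ft_force: [0.8, 0.8, -0.4]
opening: 0.298
t: 29.65
eef_pos: [451.5, -0.4, 247.4]
tcp_rot: [-3.141, 0.0, 1.507]
ft_force: [-0.2, 0.0, -1.0]
opening: 0.005
t 29.8 at [ 4.515e+02 -1.000e-01  2.476e+02] yaw 1.507 -> dx -0.2807 dy 0.0745 dz 0.1176 turn 1.572
top of hood z 86.25999899270833 87.44898378760512
plunger [ 572.67376403 -287.53305306   88.        ]
```

View pics/p13.png

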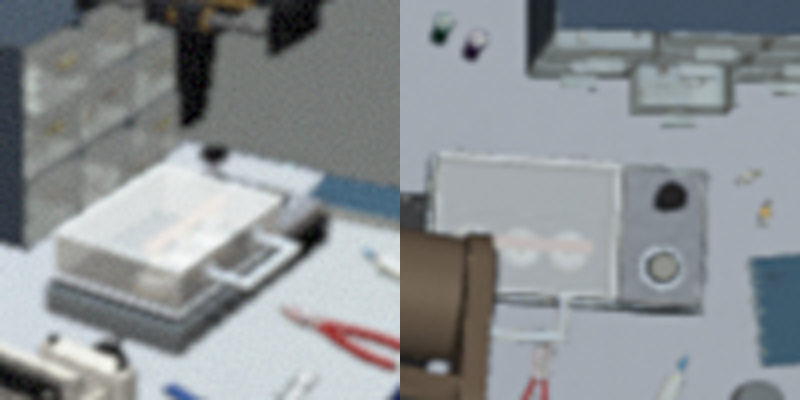

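Crops: the hood lies flat (its top reads 86-87 mm), the button is at right-panel (662,267) and the plunger at (669,196). I go above the button.

```bash
python3 -m pendant '[[[0,-0.283,0.0735,0,1.2],[0,-0.283,0.0735,0,1.2],[0,-0.283,0.0735,0,1.2],[0,-0.283,0.0735,0,1.2],[0,-0.283,0.0735,0,1.2],[0,-0.283,0.0735,0,1.2],[0,-0.283,0.0735,0,1.2],[0,-0.283,0.0735,0,1.2]]]' >/dev/null
python3 -c "
from h import *
t=cam('top');print(ray(t,365.5,216.75,62));go(507,-287,75,-.065)"
```

```text
[ 507.68333528 -284.75613924   62.        ]
t 30.6 at [ 506.9 -287.6  247.2] yaw 0.291 -> dx 0.0003 dy -0.0005 dz 0.1722 turn 0.356
```

```bash
python3 -m pendant '[[[0,0,-0.001,0.05,0.15],[0,0,-0.001,0.1,0.3],[0,0,-0.001,0.14,0.356],[0,0,-0.001,0.16,0.356],[0,0,-0.001,0.172,0.356],[0,0,-0.001,0.172,0.356],[0,0,-0.001,0.172,0.356],[0,0,-0.001,0.172,0.356]]]'
python3 -m pendant '[[[0,0,0,0.01,0],[0,0,0,0.01,0],[0,0,0,0.01,0],[0,0,0,0.012,0],[0,0,0,0.014,0],[0,0,0,0.014,0],[0,0,0,0.014,0],[0,0,0,0.014,0]]]'
python3 -c "
from h import *
go(507,-287,56,-.065);print(env.state()['ft_force'])"
```

```text
t: 31.4
eef_pos: [507.5, -285.8, 77.3]
tcp_rot: [3.14, -0.002, -0.047]
ft_force: [0.8, -0.3, 1.0]
opening: 0.008
t: 32.2
eef_pos: [507.1, -285.5, 62.1]
tcp_rot: [3.141, -0.0, -0.048]
ft_force: [1.4, -0.5, 1.9]
opening: 0.005
t 32.2 at [ 507.1 -285.5   62.1] yaw -0.048 -> dx -0.0000 dy 0.0015 dz 0.0061 turn 0.017
[ 1.38039363 -0.51616283  1.91750359]
```

```bash
python3 -m pendant '[[[0,0,0,0.002,0],[0,0,0,0.004,0],[0,0,0,0.006,0],[0,0,0,0.0075,0],[0,0,0,0.0075,0],[0,0,0,0.0075,0],[0,0,0,0.0075,0],[0,0,0,0.0075,0]]]'
```

```text
t: 33.0
eef_pos: [507.2, -285.5, 56.0]
tcp_rot: [3.141, -0.001, -0.048]
ft_force: [-5.4, 4.2, 22.4]
opening: 0.005
```

Fully down: z is 56.0 with 22 N against the stop. I hold it.

```bash
for i in 1 2 3 4 5 6 7 8; do python3 -m pendant '[[[0,0,0,0,0],[0,0,0,0,0],[0,0,0,0,0],[0,0,0,0,0],[0,0,0,0,0],[0,0,0,0,0],[0,0,0,0,0],[0,0,0,0,0]]]' | egrep 't:|pos|force'; done
python3 -m pendant '[[[0,0,0,-0.02,0],[0,0,0,-0.04,0],[0,0,0,-0.06,0],[0,0,0,-0.08,0],[0,0.05,0,-0.08,0],[0,0.065,0,-0.08,0],[0,0.065,0,-0.08,0],[0,0.065,0,-0.08,0]]]'
python3 -c "
from h import *
go(571,-289.5,95,-.065)"
```

```text
t: 33.8
eef_pos: [507.2, -285.5, 56.0]
tcp_rot: [3.141, -0.001, -0.048]
ft_force: [-4.8, 3.0, 22.0]
t: 34.6
eef_pos: [507.1, -285.5, 56.0]
tcp_rot: [3.141, -0.001, -0.048]
ft_force: [-4.4, 2.7, 22.5]
t: 35.4
eef_pos: [507.2, -285.5, 56.0]
tcp_rot: [3.141, -0.001, -0.048]
ft_force: [-5.2, 2.4, 22.0]
t: 36.2
eef_pos: [507.2, -285.5, 56.0]
tcp_rot: [3.141, -0.001, -0.048]
ft_force: [-4.7, 3.5, 23.5]
t: 37.0
eef_pos: [507.2, -285.5, 56.0]
tcp_rot: [3.141, -0.001, -0.048]
ft_force: [-5.1, 4.0, 23.0]
t: 37.8
eef_pos: [507.2, -285.5, 56.0]
tcp_rot: [3.141, -0.001, -0.048]
ft_force: [-4.1, 3.4, 22.2]
t: 38.6
eef_pos: [507.2, -285.6, 56.0]
tcp_rot: [3.141, -0.001, -0.048]
ft_force: [-3.7, 2.7, 22.2]
t: 39.4
eef_pos: [507.1, -285.5, 56.0]
tcp_rot: [3.141, -0.001, -0.048]
ft_force: [-4.4, 3.4, 23.5]
t: 40.2
eef_pos: [571.1, -288.1, 133.6]
tcp_rot: [-3.141, 0.002, -0.047]
ft_force: [-0.7, -0.2, 0.1]
opening: 0.002
t 40.2 at [ 571.1 -288.1  133.6] yaw -0.047 -> dx -0.0001 dy 0.0014 dz 0.0386 turn 0.018
```

```bash
python3 -m pendant '[[[0,0,0,0.02,0],[0,0,0,0.035,0],[0,0,0,0.042,0],[0,0,0,0.046,0],[0,0,0,0.05,0],[0,0,0,0.054,0],[0,0,0,0.057,0],[0,0,0,0.057,0]]]'
python3 -m pendant '[[[0,0,0,0.0,0],[0,0,0,0,0],[0,0,0,0,0],[0,0,0,0,0],[0,0,0,0,0],[0,0,0,0,0],[0,0,0,0,0],[0,0,0,0,0]]]'
```

```text
t: 41.0
eef_pos: [571.7, -288.6, 78.4]
tcp_rot: [3.141, 0.0, -0.048]
ft_force: [-5.8, 1.8, 8.1]
opening: 0.005
t: 41.8
eef_pos: [571.7, -288.6, 78.3]
tcp_rot: [3.141, -0.0, -0.048]
ft_force: [-5.3, 1.4, 7.8]
opening: 0.004
```

```bash
python3 -m pendant '[[[0,0,0,0.001,0],[0,0,0,0.0015,0],[0,0,0,0.0015,0],[0,0,0,0.0015,0],[0,0,0,0.0015,0],[0,0,0,0.0015,0],[0,0,0,0.0015,0],[0,0,0,0.0015,0]]]'
```

```text
t: 42.6
eef_pos: [571.8, -288.6, 78.1]
tcp_rot: [3.141, -0.001, -0.048]
ft_force: [-8.5, 3.7, 20.4]
opening: 0.004
```

At the stop: 78.1 with 20 N. I lift off and go to the handle.

```bash
python3 -m pendant '[[[0,0,0,-0.03,0],[0,0,0,-0.06,0],[0,0,0,-0.1,0],[0,0,0,-0.13,0],[0,-0.05,-0.05,-0.13,0],[0.32,-0.1,-0.1,-0.13,-0.15],[0.32,-0.13,-0.13,-0.13,-0.3],[0.32,-0.13,-0.13,-0.13,-0.45]]]' >/dev/null
python3 -m pendant '[[[0.32,0,0,0,-1.1],[0.32,0,0,0,-1.1],[0.32,0,0,0,-1.1],[0.32,0,0,0,-1.1],[0.32,0,0,0,-1.1],[0.32,0,0,0,-1.1],[0.32,0,0,0,-1.1],[0.32,0,0,0,-1.1]]]' >/dev/null
python3 - <<'E'
from h import *
t=cam('top');W=pts(t);go(444,-150,110,1.506)
V=cv2.cvtColor(t['image'],cv2.COLOR_BGR2GRAY);v,u=np.nonzero(V[190:208,358:380]<60);k=W[190:208,358:380]
print('plunger z',np.nanmax(k[...,2]),'button',np.nanmedian(W[215:219,364:368,2]))
E
```

```text
t 44.2 at [ 448.5 -152.6  206.2] yaw 1.508 -> dx 0.0023 dy -0.0047 dz 0.0962 turn 0.002
plunger z 98.58167377829064 button 509.4389370399466
```

```bash
python3 -m pendant '[[[0.32,0.002,-0.0045,0.03,0],[0.32,0.002,-0.0045,0.06,0],[0.32,0.002,-0.0045,0.09,0],[0.32,0.002,-0.0045,0.12,0],[0.32,0.002,-0.0045,0.14,0],[0.32,0.002,-0.0045,0.155,0],[0.32,0.002,-0.0045,0.159,0],[0.32,0.002,-0.0045,0.159,0]]]'
python3 -m pendant '[[[0.2,0,0,0,0],[0.2,0,0,0,0],[0.1,0,0,0,0],[0,0,0,0,0],[0,0,0,0,0],[0,0,0,0,0],[0,0,0,0,0],[0,0,0,0,0]]]'
```

```text
t: 45.05
eef_pos: [444.0, -150.2, 46.8]
tcp_rot: [-3.141, -0.0, 1.502]
ft_force: [-0.4, -1.5, 0.6]
opening: 0.318
t: 45.85
eef_pos: [445.0, -150.4, 47.4]
tcp_rot: [3.139, 0.001, 1.502]
ft_force: [4.8, 1.7, 1.1]
opening: 0.095
```

```bash
python3 -m pendant '[[[0,0,0.0034,-0.0163,0],[0,0,0.0084,-0.0323,0],[0,0,0.0151,-0.0476,0],[0,0,0.0231,-0.0622,0],[0,0,0.0327,-0.0759,0],[0,0,0.0435,-0.0886,0],[0,0,0.0556,-0.1002,0],[0,0,0.0687,-0.1105,0]]]'
python3 -m pendant '[[[0,0,0.0141,-0.0089,0],[0,0,0.029,-0.0164,0],[0,0,0.0446,-0.0223,0],[0,0,0.0607,-0.0267,0],[0,0,0.0772,-0.0294,0],[0,0,0.0939,-0.0305,0],[0,0,0.1106,-0.0299,0],[0,0,0.1271,-0.0277,0]]]'
python3 -m pendant '[[[0,0,0.006,0.002,0],[0,0,0.012,0.003,0],[0,0,0.012,0.003,0],[0,0,0.012,0.003,0],[0.2,0,0.012,0.003,0],[0.4,0,0.012,0.003,0],[0.4,0,0.012,0.003,0],[0.4,0,0.012,0.003,0]]]'
python3 -m pendant '[[[0.4,0,0,-0.03,0],[0.4,0,0,-0.06,0],[0.4,0,0,-0.1,0],[0.4,0,0,-0.14,0],[0.4,0,-0.05,-0.14,0],[0.4,0,-0.1,-0.14,0.15],[0.4,0,-0.12,-0.14,0.3],[0.4,0,-0.12,-0.14,0.45]]]'
python3 - <<'E'
from h import *
t=cam('top');W=pts(t);go(533.5,-108,110,-.065)
print(insul(t,(300,195,360,225),60,66)); print('hood z',np.nanmedian(W[168:176,315:330,2]),np.nanmedian(W[195:199,320:345,2]))
E
```

```text
t: 46.65
eef_pos: [511.4, -155.5, 158.3]
tcp_rot: [-3.139, 0.001, 1.503]
ft_force: [-6.0, -8.4, 4.7]
opening: 0.097
t: 47.45
eef_pos: [639.6, -164.6, 185.8]
tcp_rot: [3.141, 0.002, 1.502]
ft_force: [-1.3, -5.5, 2.0]
opening: 0.096
t: 48.25
eef_pos: [651.1, -164.2, 182.0]
tcp_rot: [-3.141, -0.0, 1.502]
ft_force: [-0.2, -0.5, 0.4]
opening: 0.365
t: 49.05
eef_pos: [529.2, -155.7, 323.2]
tcp_rot: [3.141, 0.0, 1.046]
ft_force: [0.7, -0.3, 0.4]
opening: 0.4
t 49.1 at [ 530.4 -156.   323. ] yaw 1.036 -> dx 0.0429 dy -0.0217 dz 0.2130 turn 1.101
[(array([342.1, 210.3]), np.int32(1016), array([ 532.7, -196.7])), (array([318. , 210.5]), np.int32(16), array([ 533.3, -106.1]))]
hood z 162.64984516033704 609.2746263074364
```

Hood open. I pick the pad_0 insulator.

```bash
python3 -m pendant '[[[0.33,0.043,-0.022,0,1.101],[0.33,0.043,-0.022,0,1.101],[0.33,0.043,-0.022,0.05,1.101],[0.33,0.043,-0.022,0.1,1.101],[0.33,0.043,-0.022,0.14,1.101],[0.33,0.043,-0.022,0.18,1.101],[0.33,0.043,-0.022,0.2,1.101],[0.33,0.043,-0.022,0.213,1.101]]]' >/dev/null
python3 -c "
from h import *
env.read_camera('top');t=cam('top');go(533,-108,53,-.065);print(insul(t,(300,195,360,225),60,66))"
```

```text
t 50.0 at [ 533.2 -107.6  107.2] yaw -0.047 -> dx -0.0002 dy 0.0004 dz 0.0542 turn 0.018
[(array([326.1, 209.2]), np.int32(1523), array([ 538. , -136.8]))]
```

```bash
python3 -m pendant '[[[0.33,0,0,0.03,0.018],[0.33,0,0,0.045,0.018],[0.33,0,0,0.054,0.018],[0.33,0,0,0.054,0.018],[0.33,0,0,0.054,0.018],[0,0,0,0.054,0.018],[0,0,0,0.054,0.018],[0,0,0,0.054,0.018]]]'
python3 -m pendant '[[[0,0,0,0,0],[0,0,0,0,0],[0,0,0,-0.02,0],[0,0,0,-0.06,0],[0,0,0,-0.11,0],[0,0,0,-0.15,0],[0,-0.001,-0.05,-0.15,0],[0,-0.002,-0.1,-0.15,0]]]'
python3 -m pendant '[[[0,-0.009,-0.396,0,0],[0,-0.009,-0.396,0,0],[0,-0.009,-0.396,0,0],[0,-0.009,-0.396,0,0],[0,-0.009,-0.396,0,0],[0,-0.009,-0.396,0,0],[0,-0.009,-0.396,0,0],[0,-0.009,-0.396,0,0]]]'
python3 -c "
from h import *
t=cam('top');go(554,388,17,-.065);print(insul(t,(300,195,360,225),60,66))"
```

```text
t: 50.8
eef_pos: [534.0, -108.0, 55.7]
tcp_rot: [3.141, -0.001, -0.066]
ft_force: [-0.3, -0.0, 4.0]
opening: 0.159
t: 51.6
eef_pos: [538.6, -7.8, 206.5]
tcp_rot: [3.141, -0.003, -0.07]
ft_force: [1.4, 0.3, -0.8]
opening: 0.156
t: 52.4
eef_pos: [555.3, 390.0, 204.9]
tcp_rot: [3.141, 0.0, -0.066]
ft_force: [0.9, -1.0, -0.8]
opening: 0.159
t 52.5 at [554.8 395.7 204.6] yaw -0.063 -> dx -0.0003 dy 0.0077 dz 0.1876 turn 0.002
[(array([330.5, 211. ]), np.int32(16), array([ 530.8, -153.1])), (array([342.4, 211.5]), np.int32(17), array([ 528.2, -197.6]))]
```

```bash
python3 -m pendant '[[[0,0,0,0,0],[0,0,0,0.04,0],[0,0,0,0.08,0],[0,0,0,0.12,0],[0,0,0,0.15,0],[0,0,0,0.17,0],[0,0,0,0.17,0],[0,0,0,0.17,0]]]'
python3 -c "
from h import *
go(554,388,18,-.065)"
```

```text
t: 53.25
eef_pos: [556.2, 386.9, 35.7]
tcp_rot: [3.141, -0.0, -0.067]
ft_force: [0.0, -0.1, -0.7]
opening: 0.159
t 53.2 at [556.2 386.9  35.7] yaw -0.067 -> dx -0.0023 dy -0.0009 dz 0.0177 turn -0.002
```

Place it, lift, and return for pad_1.

```bash
python3 -m pendant '[[[0,-0.002,0,0.008,0],[0,-0.002,0,0.014,0],[0,-0.002,0,0.0175,0],[0,-0.002,0,0.0175,0],[0,-0.002,0,0.0175,0],[0,-0.002,0,0.0175,0],[0,-0.002,0,0.0175,0],[0,-0.002,0,0.0175,0]]]'
python3 -m pendant '[[[0.33,0,0,0,0],[0.33,0,0,0,0],[0.33,0,0,0,0],[0.33,0,0,-0.02,0],[0.33,0,0,-0.06,0],[0.33,0,0,-0.1,0],[0.33,0,0,-0.14,0],[0.33,0,0,-0.18,0]]]'
python3 -c "
from h import *
go(530.5,-154.5,200,-.065)"
```

```text
t: 54.05
eef_pos: [553.8, 387.8, 18.7]
tcp_rot: [-3.141, -0.001, -0.066]
ft_force: [-2.4, -2.4, 7.7]
opening: 0.158
t: 54.85
eef_pos: [553.6, 387.7, 199.1]
tcp_rot: [3.141, 0.0, -0.067]
ft_force: [0.1, 0.5, -0.6]
opening: 0.329
t 54.9 at [553.6 387.7 199.1] yaw -0.067 -> dx 0.0131 dy 0.5426 dz -0.0009 turn -0.002
```

```bash
python3 -m pendant '[[[0.33,0.009,0.39,0,0],[0.33,0.009,0.39,0,0],[0.33,0.009,0.39,0,0],[0.33,0.009,0.39,0,0],[0.33,0.009,0.39,0,0],[0.33,0.009,0.39,0,0],[0.33,0.009,0.39,0,0],[0.33,0.009,0.39,0,0]]]' >/dev/null
python3 -m pendant '[[[0.33,0.004,0.05,0,0],[0.33,0.004,0.1,0,0],[0.33,0.004,0.152,0,0],[0.33,0.004,0.152,0,0],[0.33,0.004,0.152,0.03,0],[0.33,0.004,0.152,0.06,0],[0.33,0.004,0.152,0.09,0],[0.33,0.004,0.152,0.09,0]]]'
python3 -c "
from h import *
t=cam('top');go(530.5,-154.5,54,-.065);print(insul(t))"
```

```text
t: 56.45
eef_pos: [529.1, -152.8, 104.6]
tcp_rot: [-3.14, 0.006, -0.066]
ft_force: [0.2, 0.3, -0.0]
opening: 0.332
t 56.5 at [ 530.1 -153.2  106.7] yaw -0.066 -> dx 0.0005 dy 0.0013 dz 0.0527 turn -0.001
[(array([175.6, 182.3]), np.int32(7), array([655., 439.])), (array([232.9, 215. ]), np.int32(72), array([524.5, 217.3])), (array([188.6, 207.7]), np.int32(38), array([554.9, 387.8])), (array([218.7, 254.4]), np.int32(118), array([374.5, 272.1]))]
```

```bash
python3 -m pendant '[[[0.33,0,0.0012,0.03,0],[0.33,0,0.0012,0.045,0],[0.33,0,0.0012,0.0525,0],[0.33,0,0.0012,0.0525,0],[0.33,0,0.0012,0.0525,0],[0,0,0.0012,0.0525,0],[0,0,0.0012,0.0525,0],[0,0,0.0012,0.0525,0]]]'
python3 -m pendant '[[[0,0,0,0,0],[0,0,0,0,0],[0,0,0,-0.02,0],[0,0,0,-0.06,0],[0,0,0,-0.11,0],[0,0,0,-0.15,0],[0,-0.005,-0.05,-0.15,0],[0,-0.01,-0.1,-0.15,0]]]'
python3 -m pendant '[[[0,-0.04,-0.39,0,0],[0,-0.04,-0.39,0,0],[0,-0.04,-0.39,0,0],[0,-0.04,-0.39,0,0],[0,-0.04,-0.39,0,0],[0,-0.04,-0.39,0,0],[0,-0.04,-0.39,0,0],[0,-0.04,-0.39,0,0]]]'
python3 -m pendant '[[[0,-0.006,-0.05,0,0],[0,-0.006,-0.059,0,0],[0,-0.006,-0.059,0,0],[0,-0.006,-0.059,0.05,0],[0,-0.006,-0.059,0.1,0],[0,-0.006,-0.059,0.14,0],[0,-0.006,-0.059,0.165,0],[0,-0.006,-0.059,0.165,0]]]'
python3 -c "
from h import *
env.read_camera('top');go(510,397,18,-.065)"
```

```text
t: 57.3
eef_pos: [530.8, -155.1, 55.7]
tcp_rot: [3.141, -0.001, -0.067]
ft_force: [-1.4, 0.6, 5.1]
opening: 0.157
t: 58.1
eef_pos: [527.3, -54.9, 206.3]
tcp_rot: [3.141, -0.002, -0.07]
ft_force: [0.6, 0.3, -2.1]
opening: 0.157
t: 58.9
eef_pos: [512.6, 339.2, 205.0]
tcp_rot: [3.141, 0.0, -0.066]
ft_force: [0.1, -0.0, -1.7]
opening: 0.159
t: 59.7
eef_pos: [510.1, 393.3, 36.9]
tcp_rot: [3.138, 0.005, -0.068]
ft_force: [-0.8, 0.7, -0.5]
opening: 0.158
t 59.8 at [511.2 394.3  39.2] yaw -0.068 -> dx -0.0014 dy -0.0026 dz 0.0212 turn -0.003
```

```bash
python3 -m pendant '[[[0,0,-0.002,0.008,0],[0,0,-0.002,0.014,0],[0,0,-0.002,0.018,0],[0,0,-0.002,0.021,0],[0,0,-0.002,0.021,0],[0,0,-0.002,0.021,0],[0,0,-0.002,0.021,0],[0,0,-0.002,0.021,0]]]'
python3 -m pendant '[[[0.33,0,0,0,0],[0.33,0,0,0,0],[0.33,0,0,0,0],[0.33,0,0,-0.02,0],[0.33,0,0,-0.06,0],[0.33,0,0,-0.1,0],[0.33,0,0,-0.14,0],[0.33,0,0,-0.18,0]]]'
python3 -c "
from h import *
go(528.5,-199.5,200,-.065)"
```

```text
t: 60.55
eef_pos: [511.4, 398.0, 19.2]
tcp_rot: [3.142, -0.0, -0.067]
ft_force: [-0.7, 0.1, -1.4]
opening: 0.159
t: 61.35
eef_pos: [511.2, 397.8, 200.8]
tcp_rot: [3.142, -0.0, -0.067]
ft_force: [0.6, -0.3, -0.4]
opening: 0.331
t 61.4 at [511.2 397.8 200.8] yaw -0.067 -> dx 0.0570 dy 0.5949 dz 0.0008 turn -0.002
```

```bash
python3 -m pendant '[[[0.33,0.037,0.39,0,0],[0.33,0.037,0.39,0,0],[0.33,0.037,0.39,0,0],[0.33,0.037,0.39,0,0],[0.33,0.037,0.39,0,0],[0.33,0.037,0.39,0,0],[0.33,0.037,0.39,0,0],[0.33,0.037,0.39,0,0]]]' >/dev/null
python3 -m pendant '[[[0.33,0.02,0.05,0,0],[0.33,0.02,0.1,0,0],[0.33,0.02,0.15,0,0],[0.33,0.02,0.205,0,0],[0.33,0.02,0.205,0,0],[0.33,0.02,0.205,0.03,0],[0.33,0.02,0.205,0.06,0],[0.33,0.02,0.205,0.09,0]]]'
python3 -c "
from h import *
t=cam('top');env.read_camera('top');go(528.5,-199.5,54,-.065);print(insul(t))"
```

```text
t: 62.95
eef_pos: [528.6, -199.2, 108.4]
tcp_rot: [3.141, -0.001, -0.067]
ft_force: [1.4, 1.1, -0.1]
opening: 0.331
t 63.0 at [ 527.1 -198.3  106.2] yaw -0.066 -> dx 0.0014 dy 0.0012 dz 0.0522 turn -0.001
[(array([175.6, 181.6]), np.int32(8), array([657.6, 438.8])), (array([232.9, 214.3]), np.int32(66), array([527.3, 217. ])), (array([188.3, 207.9]), np.int32(30), array([554.2, 388.9])), (array([192.2, 209.8]), np.int32(4), array([546.9, 373.7])), (array([179.3, 229.6]), np.int32(34), array([470.9, 422.9])), (array([218.1, 254.5]), np.int32(113), array([374.1, 274.3]))]
```

The second insulator now reads (471,423), not where I set it, so it was knocked but is still inside the tray. I carry on with the third and check afterwards.

```bash
python3 -m pendant '[[[0.33,0.001,0.001,0.03,0],[0.33,0.001,0.001,0.045,0],[0.33,0.001,0.001,0.052,0],[0.33,0.001,0.001,0.052,0],[0.33,0.001,0.001,0.052,0],[0,0.001,0.001,0.052,0],[0,0.001,0.001,0.052,0],[0,0.001,0.001,0.052,0]]]'
python3 -m pendant '[[[0,0,0,0,0],[0,0,0,0,0],[0,0,0,-0.02,0],[0,0,0,-0.06,0],[0,0,0,-0.11,0],[0,0,0,-0.15,0],[0,-0.005,-0.05,-0.15,0],[0,-0.01,-0.1,-0.15,0]]]'
python3 -m pendant '[[[0,-0.036,-0.39,0,0],[0,-0.036,-0.39,0,0],[0,-0.036,-0.39,0,0],[0,-0.036,-0.39,0,0],[0,-0.036,-0.39,0,0],[0,-0.036,-0.39,0,0],[0,-0.036,-0.39,0,0],[0,-0.036,-0.39,0,0]]]'
python3 -m pendant '[[[0,-0.009,-0.05,0,0],[0,-0.009,-0.1,0,0],[0,-0.009,-0.1,0,0],[0,-0.009,-0.1,0,0],[0,-0.009,-0.1,0,0],[0,-0.009,-0.1,0.03,0],[0,-0.009,-0.1,0.06,0],[0,-0.009,-0.1,0.09,0]]]'
python3 - <<'E'
from h import *
s=cam('scene');t=cam('top');go(512,393,18,-.065);print(insul(t))
a=cv2.resize(s['image'][240:330,180:270],(400,400),interpolation=2);b=cv2.resize(t['image'][185:245,165:225],(400,400),interpolation=2)
cv2.imwrite('pics/p14.png',np.hstack([a,b]))
E
```

```text
t: 63.85
eef_pos: [529.8, -200.7, 57.8]
tcp_rot: [3.141, -0.001, -0.067]
ft_force: [0.4, 0.6, 4.5]
opening: 0.161
t: 64.65
eef_pos: [526.3, -100.4, 208.3]
tcp_rot: [3.141, -0.002, -0.07]
ft_force: [1.4, 0.0, -0.6]
opening: 0.159
t: 65.45
eef_pos: [515.7, 293.4, 207.1]
tcp_rot: [3.142, 0.0, -0.066]
ft_force: [1.8, -0.2, -0.6]
opening: 0.159
t: 66.25
eef_pos: [514.5, 389.6, 116.7]
tcp_rot: [-3.141, -0.001, -0.069]
ft_force: [0.8, -0.1, -1.3]
opening: 0.16
t 66.3 at [513.  388.8 113.9] yaw -0.069 -> dx -0.0012 dy -0.0041 dz 0.0959 turn -0.004
[(array([178., 181.]), np.int32(4), array([659.9, 429.6])), (array([184.8, 228.6]), np.int32(2693), array([474.4, 401.8])), (array([232.9, 214.4]), np.int32(68), array([526.7, 217.4]))]
```

View pics/p14.png

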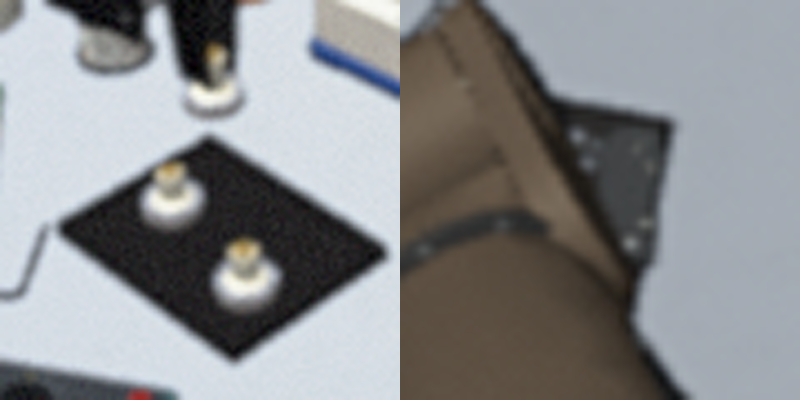

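Left panel: both tray insulators stand upright at (172,195) and (245,275), and the third hangs upright at (213,90). I lower it into the free middle.

```bash
python3 -m pendant '[[[0,0,-0.003,0.03,0],[0,0,-0.003,0.06,0],[0,0,-0.003,0.08,0],[0,0,-0.003,0.088,0],[0,0,-0.003,0.091,0],[0,0,-0.003,0.093,0],[0,0,-0.003,0.093,0],[0,0,-0.003,0.093,0]]]'
```

```text
t: 67.15
eef_pos: [514.6, 394.5, 25.1]
tcp_rot: [-3.141, -0.001, -0.067]
ft_force: [-0.4, 1.1, 0.2]
opening: 0.156
```

```bash
python3 -m pendant '[[[0,0,0,0.002,0],[0,0,0,0.003,0],[0,0,0,0.004,0],[0,0,0,0.005,0],[0,0,0,0.005,0],[0,0,0,0.005,0],[0,0,0,0.005,0],[0,0,0,0.005,0]]]'
```

```text
t: 67.95
eef_pos: [514.4, 394.4, 21.2]
tcp_rot: [-3.141, -0.001, -0.066]
ft_force: [-5.4, -4.1, 20.1]
opening: 0.16
```

Contact on the floor. I release and withdraw.

```bash
python3 -m pendant '[[[0,0,0,-0.001,0],[0.33,0,0,-0.001,0],[0.33,0,0,-0.001,0],[0.33,0,0,-0.001,0],[0.33,0,0,-0.001,0],[0.33,0,0,-0.03,0],[0.33,0,0,-0.08,0],[0.33,0,0,-0.13,0]]]'
python3 -m pendant '[[[0.33,0,0.39,-0.08,0],[0.33,0,0.39,-0.08,0],[0.33,0,0.39,-0.08,0],[0.33,0,0.39,-0.08,0],[0.33,0,0.39,-0.08,0],[0.33,0,0.39,-0.08,0],[0.33,0,0.39,-0.08,0],[0.33,0,0.39,-0.08,0]]]'
python3 - <<'E'
from h import *
t=cam('top');s=cam('scene');W=pts(t);print(insul(t))
for n,o in(('tray',s),):
    im=o['image'][240:330,180:270]; cv2.imwrite('pics/p15.png',im)
m0=np.load('pics/scene0.npy');k=brass(s,(200,255,260,310)).astype(int);print('pins scene',[ray(s,*q,36)[:2].round(0).tolist() for q in k])
for b in insul(t): 
    u,v=b[0].astype(int); print(b[2],'zmax',np.nanmax(W[v-3:v+4,u-3:u+4,2]).round(1))
print('hood',np.nanmedian(W[168:176,315:330,2]))
d=cv2.absdiff(cv2.imread('pics/top0.png'),t['image']).max(2); d=cv2.morphologyEx((cv2.GaussianBlur(d,(5,5),0)>35).astype(np.uint8),2,np.ones((3,3)))
n,l,st,ce=cv2.connectedComponentsWithStats(d); print([(ce[i].round(0).tolist(),int(st[i][4])) for i in range(1,n) if st[i][4]>8])
E
```

```text
t: 68.75
eef_pos: [513.8, 394.0, 149.8]
tcp_rot: [3.14, 0.002, -0.067]
ft_force: [0.7, 0.2, 0.3]
opening: 0.331
t: 69.55
eef_pos: [487.8, 3.2, 229.6]
tcp_rot: [3.141, -0.0, -0.067]
ft_force: [0.9, -0.7, -0.3]
opening: 0.333
[(array([175.6, 182. ]), np.int32(8), array([656.1, 438.8])), (array([232.9, 214.5]), np.int32(70), array([526.6, 217.2])), (array([188.8, 208. ]), np.int32(47), array([553.8, 387. ])), (array([186.4, 219.8]), np.int32(37), array([508.5, 396. ])), (array([190.6, 216.6]), np.int32(5), array([520.5, 380. ])), (array([179.8, 228.8]), np.int32(33), array([474.1, 421.2])), (array([218.3, 254.5]), np.int32(115), array([374.1, 273.7]))]
pins scene [[552.0, 389.0], [550.0, 387.0], [548.0, 386.0], [550.0, 392.0], [547.0, 391.0], [520.0, 388.0], [517.0, 387.0], [515.0, 386.0], [517.0, 392.0], [515.0, 390.0], [513.0, 389.0], [514.0, 395.0], [512.0, 393.0], [510.0, 392.0], [470.0, 423.0], [468.0, 422.0], [468.0, 426.0], [466.0, 425.0]]
[656.1 438.8] zmax 21.3
[526.6 217.2] zmax 65.2
[553.8 387. ] zmax 41.6
[508.5 396. ] zmax 45.6
[520.5 380. ] zmax 36.9
[474.1 421.2] zmax 40.7
[374.1 273.7] zmax 29.6
hood 162.20446586752666
[([323.0, 305.0], 13493), ([188.0, 214.0], 186), ([180.0, 229.0], 95), ([420.0, 298.0], 20), ([505.0, 316.0], 203), ([406.0, 319.0], 9), ([463.0, 322.0], 15), ([422.0, 324.0], 17), ([469.0, 330.0], 194), ([502.0, 325.0], 18), ([529.0, 338.0], 142), ([312.0, 334.0], 20), ([238.0, 339.0], 69), ([217.0, 344.0], 100), ([312.0, 350.0], 97), ([271.0, 351.0], 83), ([300.0, 358.0], 215), ([526.0, 358.0], 12), ([296.0, 371.0], 32), ([435.0, 376.0], 17)]
```

```bash
python3 - <<'E'
from h import *
s=cam('scene');t=cam('top')
a=cv2.resize(s['image'][240:330,180:270],(400,400),interpolation=2);b=cv2.resize(t['image'][165:265,160:260],(400,400),interpolation=2)
cv2.imwrite('pics/p16.png',np.hstack([a,b]))
E
python3 - <<'E'
from h import *
s=cam('scene'); g=cv2.cvtColor(s['image'],cv2.COLOR_BGR2GRAY); m=np.zeros_like(g); m[245:320,195:265]=(g[245:320,195:265]>95)
poly=np.array([[195,291],[227,271],[267,296],[233,320]]);  # tray outline in the picture
n,l,st,ce=cv2.connectedComponentsWithStats(m); br=brass(s,(200,255,260,310))
for i in range(1,n):
    if 25<st[i][4]<400:
        v,u=np.nonzero(l==i); k=np.array([q for q in br if l[int(q[1]),int(q[0])]==i or (abs(q-ce[i])<[5,10]).all()])
        r=cv2.minAreaRect(np.float32(np.c_[u,v])); print(ce[i].round(1),st[i].tolist(),'brass',k.mean(0).round(1) if len(k) else None,len(k),'wid low',[int((v==y).sum()*0+u[v==y].ptp()+1) if hasattr(u,'ptp') else int(np.ptp(u[v==y])+1) for y in range(v.min(),v.max()+1)])
E
```

```text
[254.4 312.5] [235, 299, 30, 21, 317] brass None 0 wid low [1, 2, 3, 5, 6, 8, 9, 11, 12, 14, 15, 17, 18, 19, 21, 22, 24, 25, 27, 28, 30]
```

```bash
python3 - <<'E'
from h import *
s=cam('scene'); g=cv2.cvtColor(s['image'],cv2.COLOR_BGR2GRAY)
c=g[268:318,196:262]
for r in c[::1]: print(''.join(' .:-=+*#%@'[min(9,int(x)//26)] for x in r))
E
```

```text
%%%%%%%%%%%%%%%%%%%%%%%%%%%%%%%%%%%%%%%%%%%%%%%%%%%%%%%%%%%%%%%%%%
%%%%%%%%%%%%%%%%%%%%%%%%%%%%%####%%%%%%%%%%%%%%%%%%%%%%%%%%%%%%%%%
%%%%%%%%%%%%%%%%%%%%%%%%%%%%#*++*##%%%%%%%%%%%%%%%%%%%%%%%%%%%%%%%
%%%%%%%%%%%%%%%%%%%%%%%%%%#*+-::-+*##%%%%%%%%%%%%%%%%%%%%%%%%%%%%%
%%%%%%%%%%%%%%%%%%%%%%%%##*+-:. .:=+##%%%%%%%%%%%%%%%%%%%%%%%%%%%%
%%%%%%%%%%%%%%%%%%%%%%##*+-:..  ..:-+*#%%%%%%%%%%%%%%%%%%%%%%%%%%%
%%%%%%%%%%%%%%%%%%%%##*+-:...... ...-=+*#%%%%%%%%%%%%%%%%%%%%%%%%%
%%%%%%%%%%%%%%%%%%%#*+-:..   .....  .:-=*##%%%%%%%%%%%%%%%%%%%%%%%
%%%%%%%%%%%%%%%%%#**+=---..... ........:=+*##%%%%%%%%%%%%%%%%%%%%%
%%%%%%%%%%%%%%%##*+====++-:.......... ..::=+*#%%%%%%%%%%%%%%%%%%%%
%%%%%%%%%%%%%%#*+--+*++*+=:...... ...... .:-+*#%%%%%%%%%%%%%%%%%%%
%%%%%%%%%%%%##*=-:-*#****=:... ........ ....:=+##%%%%%%%%%%%%%%%%%
%%%%%%%%%%##*+-:..-+****+==-:........ ..... .:-+*#%%%%%%%%%%%%%%%%
%%%%%%%%##*+-:...-=+***+++*+=:::---:...........:=+*#%%%%%%%%%%%%%%
%%%%%%%##+=:.. .-+***+++=*#*+=-=+++=:. .........:-=*##%%%%%%%%%%%%
%%%%%##*+-:.. .:=*##*++++*##*++++**+-........   ..:-+*#%%%%%%%%%%%
%%%##*+-:.. ...-+#%%#****#%#
[... 1549 characters left out ...]
++++++==-:.... .. ..-=*##%%%%%
%%%%%%%%%%%%%%%%#*=::.  .........:-=======--:......  .:=+*#%%%%%%%
%%%%%%%%%%%%%%%%%#*+-.. ....... ..::------::......  .:=*#%%%%%%%%%
%%%%%%%%%%%%%%%%%%##+=:....... .....:::::........ .:-+*#%%%%%%%%%%
%%%%%%%%%%%%%%%%%%%%#*=-..  .................    .:=+##%%%%%%%%%%%
%%%%%%%%%%%%%%%%%%%%%#*+-:.  ............. ...  :-=*#%%%%%%%%%%%%%
%%%%%%%%%%%%%%%%%%%%%%##*=:..  . ...........  .:=+*#%%%%%%%%%%%%%%
%%%%%%%%%%%%%%%%%%%%%%%##*=:.. ............ .:-=*#%%%%%%%%%%%%%%%%
%%%%%%%%%%%%%%%%%%%%%%%%%#*+-:....  ....   .:=+##%%%%%%%%%%%%%%%%%
%%%%%%%%%%%%%%%%%%%%%%%%%%##*=:.  . ... . :-=*#%%%%%%%%%%%%%%%%%%%
%%%%%%%%%%%%%%%%%%%%%%%%%%%%#*+-....... .:=+*#%%%%%%%%%%%%%%%%%%%%
```

All three show a level flange with the neck straight above it, so all stand upright inside the tray. I hand in.

```bash
python3 -c "
from cell import env
print(env.job_done(), env.state()['t'])"
```

```text
the job is handed in; nothing more can be done
the job is handed in; nothing more can be done
```

The job is done and handed in at about 70 s of the 210 s allowed; no verdict is reported.

- **Test:** I stood all three insulators on the brass discs and shut the hood. The depth reading over the hood top was a uniform 86–87 mm. I held the test button at its stop for over 6 s (TCP z 56.0 mm, about 22 N).
- **Discharge:** With the hood still shut, I pushed the plunger to its stop (78.1 mm, 20 N) and let it go. Then I opened the hood and moved the insulators to the tray.
- **Last checks:** A brightness print of the scene camera shows all three insulators upright inside the tray. The hood was still open and the gripper was clear of everything. Comparing the first and last top images showed no change at the bystanders, apart from the part of the view the arm covers.

**What disagreed or failed:**
- After I set the second insulator in the tray it was knocked about 45 mm, to around (471, 423). It stayed upright inside the tray, so I left it there and put the third in the free middle.
- The disc positions are only known to about 2 mm: the cameras differed by 2–6 mm, and the first two insulators looked within about 2 mm of centre.
- The last photo could not be viewed because the 16-picture limit was reached, so the final uprightness check rests on the brightness print and the depth readings.
- The button and plunger springing back was not confirmed by camera: the arm blocked the button, and the plunger reading was noisy (98.6 mm against about 90).

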